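Set up the tag press with T-head keys and mark one brass tag

TASK

Get the tag press ready and mark one tag: put every red toggle key from the rack through a slot of the press bed, one to a slot, down until its disc sits on the bed, and lock it with a quarter turn; turn the force sleeve to setting 3; and lay the brass tag flat in the nest. When all that is so, press the treadle right down to its stop and let it come up again, then lay the tag flat in the cream tray, leaving the keys locked, the sleeve at 3 and the bottle, jar, tape and card case where they stand.

Things in the scene. Friction and masses are not known exactly. Their poses are not given: they have to be found in the camera images.
- press: Blue press with hollow bed; origin on the table under the bed, x towards the tall housing. Bed top 36 mm above the table, x -90..100, y -125..125 mm; its plate is 10 mm thick, 26 mm free below. Ram housing x 100..200, y -60..60 mm, 85 mm high. The horizontal ram (46 mm high, 26 mm wide) faces the nest, 30 mm clear of a seated tag, and moves towards it as the treadle goes down
- nest (a point): Where the centre of a seated tag should be, 4 mm above the bed top, at press (45, 0) mm. Dark rails 4 mm high leave a pocket 66 mm along press y by 42 mm along press x, with no rail along the long sides within 25 mm of the middle (room for fingers). The tag lies with its long side along press y
- sleeve_grip (a point): Middle of the black force sleeve on the housing, upright axis: ribbed cylinder 42 mm across, from 1 to 41 mm above the housing top (this point 23 mm above it, 108 mm above the table). Its white line points to groups of 1, 2, 3 and 4 black pips on the white disc: the settings, clockwise seen from above
- sleeve (a joint): Angle of the force sleeve, growing clockwise seen from above. Sprung detents: setting 1 at 0, 2 at 0.6, 3 at 1.2, 4 at 1.8 rad, end stops just past 1 and 4. Turning it over a click takes below 0.1 N m; released, it settles in the nearest detent
- treadle_base: Fixed base plate of the treadle, 160 x 100 x 8 mm, origin in the middle of its underside. The pedal's hinge runs along its y at x = +64 mm, 36 mm above the table; the free end points to -x
- pad (a point): Top centre of the rubber pad of the treadle, near the pedal's free end (pad 50 x 66 mm), 101 mm from the hinge axis; moves with the pedal. At rest it is about 61 mm above the table, at the stop about 36 mm
- treadle (a joint): Treadle angle: 0 up (rest), 0.25 rad down at its stop. A spring pushes it up; at the pad about 4 N to start and about 11 N at the stop
- rack: Fixed wooden key rack, 240 x 62 x 36 mm, origin in the middle of its underside; three round holes 34 mm wide and 26 mm deep along its x at -78, 0 and +78 mm, in which the keys stand upright, each turned at random. Some holes may be empty
- tray: Fixed cream tray for finished tags, 150 x 130 mm (x, y) outside, 28 mm high, walls and floor about 4 mm; origin in the middle of its underside
- tag_center (a point): Centre of the brass tag blank, a plain plate 36 x 60 x 8 mm (x, y, z), 140 g, lying flat on the table
- key1_grip (a point): Toggle key: centre of its red grip bar, 36 x 12 x 34 mm (x, y, z). Under the bar a steel disc 38 mm across, 5 mm thick, underside 22 mm below this point; then a 9 mm round shank and, 35 to 43 mm below this point, the T-head, 28 mm along key x (parallel to the bar) and 10 mm wide. About 90 g. May be absent
- key2_grip (a point): Toggle key: centre of its red grip bar, 36 x 12 x 34 mm (x, y, z). Under the bar a steel disc 38 mm across, 5 mm thick, underside 22 mm below this point; then a 9 mm round shank and, 35 to 43 mm below this point, the T-head, 28 mm along key x (parallel to the bar) and 10 mm wide. About 90 g. May be absent
- key3_grip (a point): Toggle key: centre of its red grip bar, 36 x 12 x 34 mm (x, y, z). Under the bar a steel disc 38 mm across, 5 mm thick, underside 22 mm below this point; then a 9 mm round shank and, 35 to 43 mm below this point, the T-head, 28 mm along key x (parallel to the bar) and 10 mm wide. About 90 g. May be absent
- slot1 (a point): Middle of a slot's mouth on the bed top, 36 mm above the table: slot 32 mm along press x by 14 mm along press y, right through the 10 mm plate; at press x = -50 mm, y = -85 mm. With a key's disc on the bed its T-head is about 3 mm below the plate and free to turn
- slot2 (a point): Middle of a slot's mouth on the bed top, 36 mm above the table: slot 32 mm along press x by 14 mm along press y, right through the 10 mm plate; at press x = -50 mm, y = 0 mm. With a key's disc on the bed its T-head is about 3 mm below the plate and free to turn
- slot3 (a point): Middle of a slot's mouth on the bed top, 36 mm above the table: slot 32 mm along press x by 14 mm along press y, right through the 10 mm plate; at press x = -50 mm, y = 85 mm. With a key's disc on the bed its T-head is about 3 mm below the plate and free to turn
- dye_bottle: Bystander: amber glass dye bottle with black cap, 44 mm across, 100 mm tall; origin at its underside
- rivet_jar: Bystander: clear jar with brass lid, 56 mm across, 65 mm tall; origin at its underside
- tape: Bystander: yellow roll of tape lying flat, 70 mm across, 20 mm tall; origin at its underside
- card_case: Bystander: brown card case lying flat, 65 x 95 x 14 mm; origin at its underside
- tag: The brass tag blank itself (origin in the middle of its underside; see its centre)
Things that resemble listed ones, but are neither listed nor needed, are in the scene too. What is shaped like the part that bears key1_grip but blue or orange is not meant.

How it is judged:
By the outcome, as a careful person would: the job done as asked, in the order asked, and still so for the second after the job is handed in, with the robot touching nothing.
Of key1, key2, key3 only 2 to 3 are there at a start; the rules pass over those that are not, and their reading is None.
At some moment in a run one of tag may be knocked a few centimetres aside while the robot is not near it.
It also fails if it takes over 208 s, if anything falls off the work surface, if the arm or the gripper's body presses on something with over 40 N, if the wrist force passes 120 N, or if a joint passes its speed limit or range.

ROBOT

A 7-joint arm with a two-finger parallel gripper is mounted at the origin on the work surface. World frame = base frame: x ahead of the robot, y to its left, z up, the work surface at z = 0. Lengths are in m, angles in rad, forces in N, time in s.
With the tool pointing down it reaches from about 0.35 to 0.9 m from the base axis. Payload 8.1 kg.
Tool frame: the origin (TCP) lies at the very end of the fingers, on their centre line; the grasp point (between the pads) lies 19 mm behind it (ctrl.grasp_offset is the distance from the TCP to the grasp point, in m); y points along the fingers, x is the direction in which the jaws open and shut, and the axes are right-handed (so a half turn about y gives the same grasp; the last joint's range is limited). The gripper opens to 85 mm and grips with 20 to 120 N. Pads are 22 mm wide; open, the fingers measure 114 mm over their backs; the gripper's body (76 mm by 85 mm) begins 54 mm behind the grasp point. The pads swing forward as they close: fully open they stand 13 mm farther back than shut.
Start: joints at [1.206, 0.434, 0.025, 1.573, -0.012, 1.134, -0.075], TCP at [0.162, -0.604, 0.231] pointing down, gripper open.
Joint ranges: [-2.62, 2.62], [-0.44, 2.09], [-1.27, 1.32], [0.08, 2.57], [-1.32, 4.46], [0.12, 2], [-2.74, 2.74]. Speed limits (rad/s): [2.22, 2.22, 3.01, 3.01, 3.14, 3.14, 3.14].

INTERFACE

Orientations are given as a unit quaternion [x, y, z, w].
In Python, from rig import ctrl, vision gives the robot as it stands.
- The arm moves only by the tool carry_out, never from a script. Its argument "targets" is one flat list of numbers, 6 for each row, row after row: the shift along the world's x, y, z in units of 40 mm (1.0 is 40 mm), then the turn, a rotation vector about the world's x, y, z in units of 6 degrees (1.0 is 6 degrees). A call has 1 to 20 rows; each row shifts and turns the commanded pose from where the row before left it; what a row does not reach is not made up. A row lasts 1/12 s, in which the tool goes at most 41.7 mm and 7.16 degrees, less where a joint would pass 70% of its speed; a pose out of reach is approached as far as the arm can. A call is refused whole if a number of a shift passes 1 or a number of a turn 1, either way. A call with a gripper value outside its range is refused whole. "gripper" is the opening, from 0 (shut) to 1 (fully open), set as the call begins (left out, the last holds). The fingers move at their own pace and stop on an object; "grip_force" is the grip in N (left out, the last holds). Time passes only in rows, so rows that do not move let the fingers close. It gives the time, the measured TCP pose, the force and the opening at its end, in the units of the state.
- ctrl.state(): the state, without advancing time (a new reading comes with each control period).
- vision.snapshot(name): name is "scene" or "top" or "wrist"; returns the picture (420x560x3 uint8, blue, green, red); there is no depth.
- vision.get_calibration(name): a dict with "fovy" (degrees; the focal length in pixels is half the picture's height over the tangent of half this angle, whatever the lens; pixels are square), "cx", "cy" (the principal point, pixels), "R" (3x3) and "t" (3): a world point X has camera coordinates R X + t; the wrist camera has in their place "T_tool_cam" (4x4, takes a point from camera to tool coordinates, whose origin is the TCP and whose axes are the tool frame's). Camera axes: x right, y down, z forward; pixel columns grow to the right and rows downward; lengths in m; the calibration is good to about 2 mm. A picture is of the moment at which its call begins: read the wrist's pose just before it. get_calibration takes no time and is no camera call.
- ctrl.close_job(): hands the job in, once; it reports no verdict.
The state is a dict: "clock": time; "joint_positions": joint angles; "qvel": joint speeds; "joint_torque": joint torques, N m; "eef_pos": TCP position; "ee_rot": TCP orientation; "wrist_force": force on the tool from outside, world axes, zero at the start; "wrist_torque": the same for the moment, N m; "opening": finger opening in m.
Only numpy, scipy, OpenCV 4.12 (cv2) and the standard library are available. Lean on these libraries where they do the work, as an engineer would, in place of code of your own. Each camera call takes 0.05 s, during which the arm holds its last target.

## Working session

There is one attempt and no reset: what is moved stays moved. The work goes in short steps, Python scripts to look and compute and a tool call to move; the robot and the scene stay as the last step left them, time stands still between calls to the robot, and variables do not carry over. Pictures are saved under pics/ and viewed, and the job is handed in when it is done.

Besides the shell and the picture viewer there is one more tool, called after "Emit:" in YAML: its name, and indented under it one key for each argument. carry_out: Moves the arm, as the interface text tells. Its arguments: {"type":"object","properties":{"targets":{"type":"array"},"gripper":{"type":"number"},"grip_force":{"type":"number"}},"required":["targets"]}

```bash
ls; mkdir -p pics; python3 - <<'E'
from rig import ctrl, vision
import cv2
s=ctrl.state();print(s)
for n in("scene","top","wrist"):
    cv2.imwrite(f"pics/{n}0.png",vision.snapshot(n)); print(n,vision.get_calibration(n))
E
```

```text
pics
{'clock': 0.0, 'joint_positions': array([ 1.20638082,  0.43523571,  0.02498535,  1.57408907, -0.01161582,
        1.13398344, -0.07509376]), 'qvel': array([-1.90559451e-03,  7.11431253e-04,  3.32512006e-04, -2.63590892e-04,
       -7.93341020e-04,  8.43151606e-05,  1.07552123e-03]), 'joint_torque': array([-4.79134360e-04, -6.70461559e+01,  1.02519616e+00, -3.16213095e+01,
        1.56755315e-02,  1.24135480e-02, -2.24229062e-06]), 'eef_pos': array([ 0.16158703, -0.60323654,  0.23052129]), 'ee_rot': array([-0.5606721 ,  0.43094519, -0.43000985,  0.5612705 ]), 'wrist_force': array([ 0.10780708, -0.30111201, -0.35521109]), 'wrist_torque': array([-0.03225011, -0.01079063, -0.0501185 ]), 'opening': 0.08502466428078302}
scene {'fovy': 49.913640048324375, 'cx': 285.78337664533143, 'cy': 210.78434735525659, 'R': array([[-7.28882402e-01,  6.84638678e-01, -5.70625119e-04],
       [ 5.14696481e-01,  5.47407968e-01, -6.59872752e-01],
       [-4.51462044e-01, -4.81263335e-01, -7.51377153e-01]]), 't': array([ 0.4023754 , -0.19497912,  1.36136519])}
top {'fovy': 55.70976295242134, 'cx': 280.50238687428805, 'cy': 218.01019592153457, 'R': array([[ 0.02800131, -0.99959895, -0.00422592],
       [-0.99591964, -0.02753492, -0.0859413 ],
       [ 0.08579048,  0.00661515, -0.99629124]]), 't': array([0.00553561, 0.54644209, 1.08158656])}
wrist {'fovy': 62.360210078707425, 'cx': 280.3831480031492, 'cy': 205.74855991121552, 'T_tool_cam': array([[ 9.99999815e-01,  1.90350136e-04,  5.77955503e-04,
         1.77240605e-05],
       [-5.01062748e-04, -2.81326030e-01,  9.59612116e-01,
        -1.41944777e-01],
       [ 3.45256224e-04, -9.59612228e-01, -2.81325883e-01,
         7.17032391e-02],
       [ 0.00000000e+00,  0.00000000e+00,  0.00000000e+00,
         1.00000000e+00]])}
```

View pics/scene0.png

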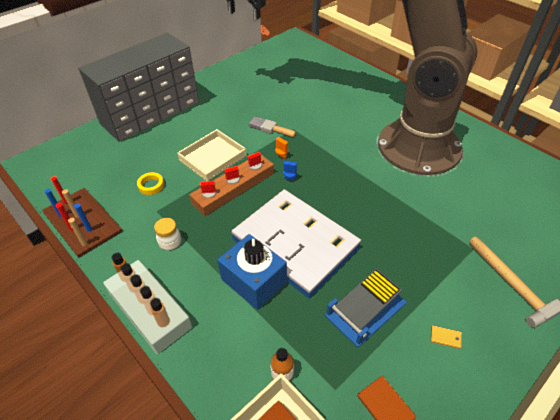

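View pics/top0.png

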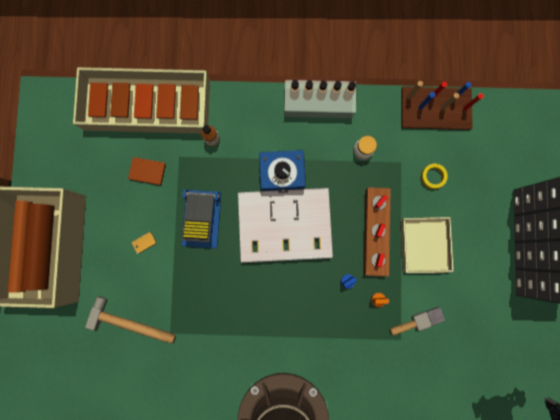

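View pics/wrist0.png

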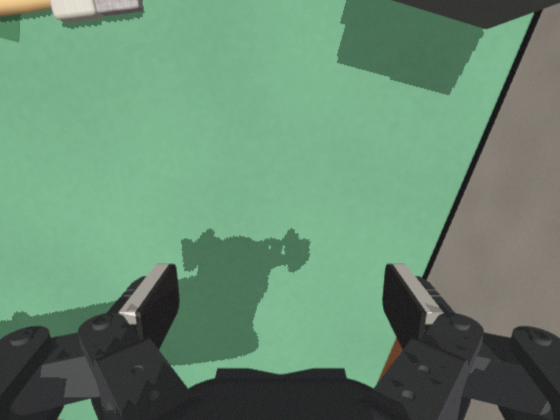

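```bash
cat > h.py <<'E'
import numpy as np, cv2
from rig import ctrl, vision
from scipy.spatial.transform import Rotation as Ro
def K(c):
    f=210/np.tan(np.radians(c['fovy'])/2); return f
def cam(name,st=None):
    c=vision.get_calibration(name)
    if name=='wrist':
        st=st or ctrl.state(); T=np.eye(4);T[:3,:3]=Ro.from_quat(st['ee_rot']).as_matrix();T[:3,3]=st['eef_pos']
        W=np.linalg.inv(T@c['T_tool_cam']); return K(c),c['cx'],c['cy'],W[:3,:3],W[:3,3]
    return K(c),c['cx'],c['cy'],np.array(c['R']),np.array(c['t'])
def proj(C,X):
    f,cx,cy,R,t=C; p=np.atleast_2d(X)@R.T+t; return np.c_[f*p[:,0]/p[:,2]+cx,f*p[:,1]/p[:,2]+cy]
def plane(C,uv,z):
    f,cx,cy,R,t=C; uv=np.atleast_2d(uv).astype(float)
    d=np.c_[(uv[:,0]-cx)/f,(uv[:,1]-cy)/f,np.ones(len(uv))]@R; o=-R.T@t
    return o+d*((z-o[2])/d[:,2])[:,None]
def crop(img,x0,y0,x1,y1,s,fn):
    c=cv2.resize(img[y0:y1,x0:x1],None,fx=s,fy=s,interpolation=cv2.INTER_CUBIC)
    for i in range((x0+9)//10*10,x1,10): cv2.putText(c,str(i),((i-x0)*s,8),0,.3,(255,255,255),1); cv2.line(c,((i-x0)*s,10),((i-x0)*s,14),(255,255,255),1)
    for i in range((y0+9)//10*10,y1,10): cv2.putText(c,str(i),(0,(i-y0)*s+3),0,.3,(255,255,255),1)
    cv2.imwrite(fn,c)
E
python3 - <<'E'
from h import *
t=cv2.imread('pics/top0.png'); s=cv2.imread('pics/scene0.png')
crop(t,230,145,400,270,4,'pics/c1.png'); crop(t,120,150,230,260,5,'pics/c2.png'); crop(s,180,130,370,310,4,'pics/c3.png');crop(t,340,130,460,310,3,'pics/c4.png')
E
```

```text
(no output)
```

View pics/c1.png

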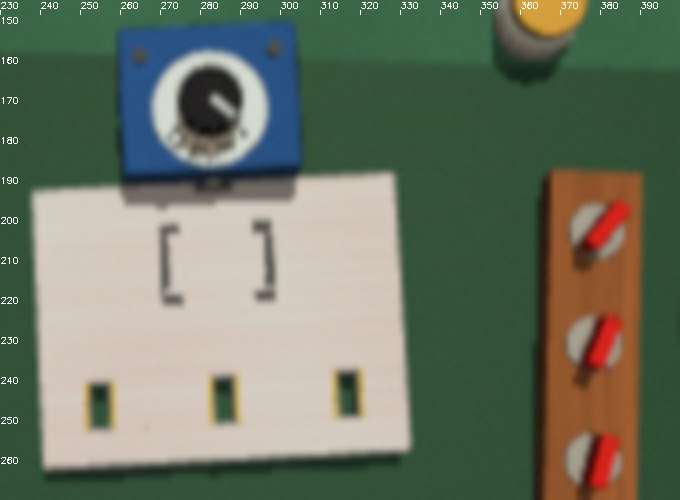

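View pics/c2.png

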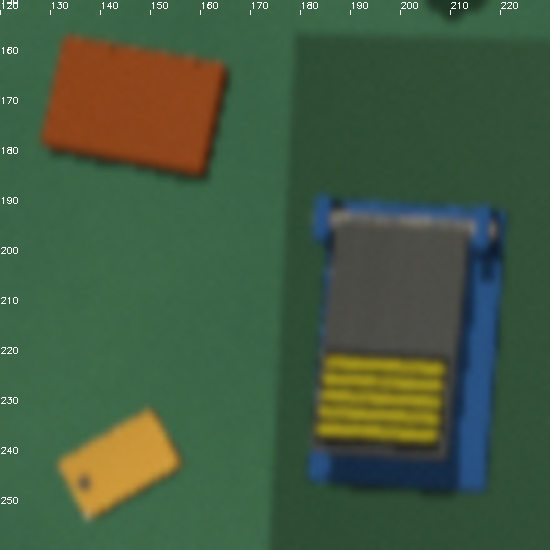

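View pics/c3.png

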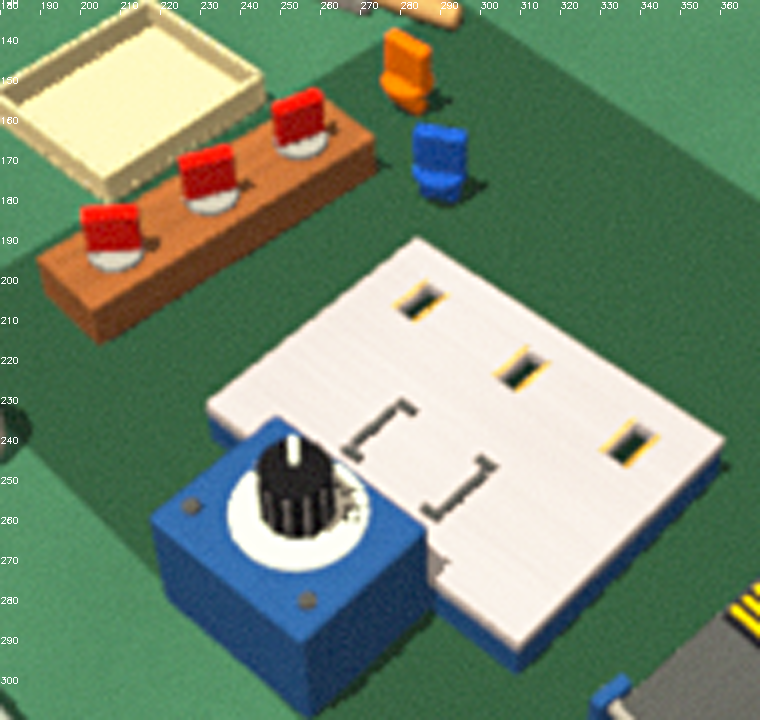

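View pics/c4.png

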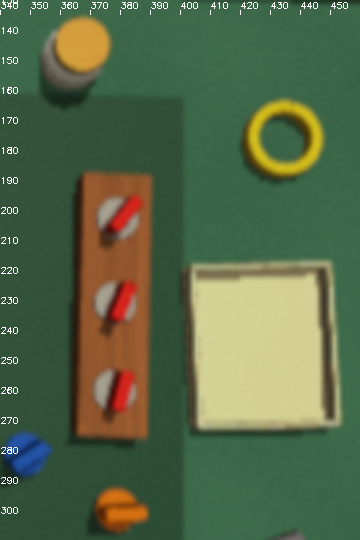

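```bash
python3 - <<'E'
from h import *
st=ctrl.state(); print(Ro.from_quat(st['ee_rot']).as_matrix().round(3))
T=cam('top');S=cam('scene')
def sh(n,C,pts,z): print(n,(plane(C,pts,z)*1000).round(0)[:,:2].tolist())
sh('bed top',T,[(238,192),(328,188),(332,257.5),(240.5,262.5)],.036)
sh('bed sc',S,[(284,189.5),(361,240),(309,291),(232,231)],.036)
sh('slots top',T,[(253,246),(284,243.5),(315.5,241)],.036)
sh('slots sc',S,[(285.5,205),(310.5,222),(337.5,241)],.036)
sh('rack top',T,[(366.5,188),(390,188),(389,275.5),(365,275)],.036)
sh('tray top',T,[(402,218),(447.5,217.5),(452,271.5),(402.5,273)],.028)
sh('keytops',T,[(381,200),(380,230),(380,260)],.075)
sh('keytops sc',S,[(207.5,182),(232,168),(254,154.5)],.075)
sh('tag top',T,[(144,243)],.008); sh('tag sc',S,[(447,337)],.008)
sh('pad',T,[(196,230)],.061); sh('pad sc',S,[(382,287)],.061)
sh('sleeve',T,[(283,169)],.126); sh('sleeve sc',S,[(254,241)],.126)
E
```

```text
[[ 0.259 -0.     0.966]
 [-0.966  0.001  0.259]
 [-0.001 -1.    -0.   ]]
bed top [[614.0, 140.0], [632.0, -108.0], [441.0, -123.0], [420.0, 126.0]]
bed sc [[445.0, -121.0], [425.0, 128.0], [615.0, 142.0], [633.0, -105.0]]
slots top [[466.0, 94.0], [475.0, 9.0], [485.0, -77.0]]
slots sc [[479.0, -78.0], [473.0, 5.0], [468.0, 91.0]]
rack top [[635.0, -215.0], [637.0, -280.0], [397.0, -278.0], [396.0, -213.0]]
tray top [[555.0, -315.0], [560.0, -441.0], [412.0, -452.0], [404.0, -317.0]]
keytops [[597.0, -245.0], [517.0, -243.0], [438.0, -244.0]]
keytops sc [[595.0, -247.0], [516.0, -245.0], [440.0, -246.0]]
tag top [[466.0, 402.0]]
tag sc [[470.0, 407.0]]
pad [[504.0, 246.0]]
pad sc [[506.0, 252.0]]
sleeve [[663.0, 17.0]]
sleeve sc [[655.0, 10.0]]
```

Emit:
carry_out:
  targets: [0.3,0.3,0.05,0,0,-0.13,0.6,0.6,0.05,0,0,-0.13,0.65,0.65,0.05,0,0,-0.13,0.65,0.65,0.05,0,0,-0.13,0.65,0.65,0.05,0,0,-0.13,0.65,0.65,0.05,0,0,-0.13,0.65,0.65,0.05,0,0,-0.13,0.65,0.65,0.05,0,0,-0.13,0.65,0.65,0.05,0,0,-0.13,0.65,0.65,0.05,0,0,-0.13,0.65,0.65,0.05,0,0,-0.13,0.65,0.65,0.05,0,0,-0.13,0.65,0.65,0.05,0,0,-0.13,0.65,0.65,0.05,0,0,-0.13,0.5,0.25,0.05,0,0,0,0,0,0,0,0,0,0,0,0,0,0,0]
  gripper: 0.45

```text
clock: 1.57
eef_pos: [0.5305, -0.2445, 0.2609]
ee_rot: [-0.518, 0.481, -0.481, 0.518]
wrist_force: [-1.2, -0.8, -0.5]
opening: 0.0382
```

```bash
cat >> h.py <<'E'
def snap(n,fn):
    s=ctrl.state(); im=vision.snapshot(n); cv2.imwrite(fn,im); np.save(fn[:-4]+'.npy',np.r_[s['eef_pos'],s['ee_rot']]); return im
def wcam(fn):
    a=np.load(fn[:-4]+'.npy'); return cam('wrist',dict(eef_pos=a[:3],ee_rot=a[3:]))
def stt():
    s=ctrl.state(); R=Ro.from_quat(s['ee_rot']).as_matrix()
    print('t',round(s['clock'],2),'pos',(s['eef_pos']*1000).round(1),'yaw(toolz)',np.degrees(np.arctan2(R[1,2],R[0,2])).round(2),'appr',R[:,1].round(3),'F',s['wrist_force'].round(1),'M',s['wrist_torque'].round(2),'op',round(s['opening']*1000,1),'q7',s['joint_positions'].round(2))
E
python3 -c "
from h import *
stt(); snap('wrist','pics/w1.png')"
```

```text
t 1.57 pos [ 530.5 -244.5  260.9] yaw(toolz) 4.24 appr [-0.  0. -1.] F [-1.2 -0.8 -0.5] M [-0.    0.09  0.01] op 38.2 q7 [ 0.44  0.35 -0.14  1.62  0.05  1.17 -1.2 ]
```

View pics/w1.png

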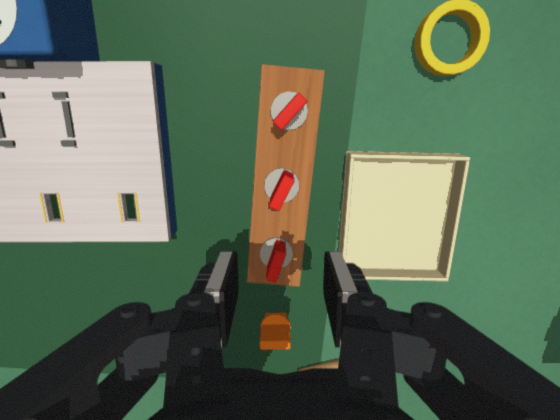

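```bash
python3 - <<'E'
from h import *
im=cv2.imread('pics/w1.png')
a=[]
for x,y in ((290,110),(282,187),(276,257)):
    c=im[y-30:y+30,x-30:x+30]; a.append(cv2.resize(c,None,fx=6,fy=6,interpolation=cv2.INTER_CUBIC)[:, :264] if 0 else cv2.resize(c,(264,264),interpolation=cv2.INTER_CUBIC))
cv2.imwrite('pics/c5.png',np.hstack(a))
crop(im,0,150,180,250,4,'pics/c6.png')
E
```

```text
(no output)
```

View pics/c5.png

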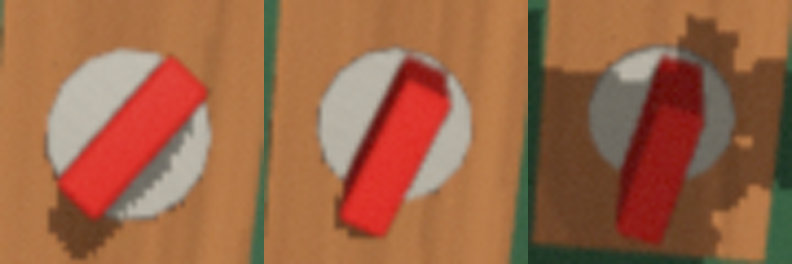

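View pics/c6.png

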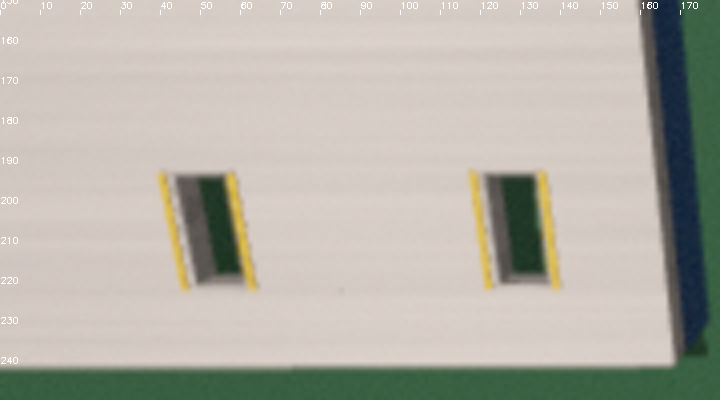

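```bash
python3 - <<'E'
from h import *
C=wcam('pics/w1.png')
for n,(x0,y0),pts in (('C',(260,80),[(172,57),(207,93),(95,218),(60,183)]),('B',(252,157),[(144,80),(186,102),(121,237),(76,215)]),('A',(246,227),[(137,103),(175,115),(133,243),(89,230)])):
    p=np.array(pts)/4.4+[x0,y0]; P=plane(C,p,.075)*1000
    d=(P[0]+P[1]-P[2]-P[3])/2; w=P[0]+P[3]-P[1]-P[2]
    print(n,P.mean(0).round(1),'len',np.linalg.norm(d).round(1),'wid',np.linalg.norm(w/2).round(1),'ang',np.degrees(np.arctan2(d[1],d[0])).round(1),np.degrees(np.arctan2(w[1],w[0])).round(1))
P=plane(C,[(52,207.5),(129,207.5),(168,241.5),(158,61)],.036)*1000;print(P.round(1))
E
```

```text
C [ 596.2 -248.7   75. ] len 34.0 wid 10.2 ang -38.3 50.1
B [ 519.  -246.9   75. ] len 34.1 wid 10.9 ang -21.2 66.7
A [ 440.4 -247.    75. ] len 34.7 wid 10.2 ang -13.7 75.7
[[ 474.     3.9   36. ]
 [ 480.3  -80.8   36. ]
 [ 443.1 -123.1   36. ]
 [ 633.5 -116.5   36. ]]
```

Emit:
carry_out:
  targets: [-0.375,-0.01,-0.6,0,0,-0.5,-0.375,-0.01,-0.6,0,0,-0.5,-0.375,-0.01,-0.6,0,0,-0.5,-0.375,-0.01,-0.6,0,0,-0.5,-0.375,-0.01,-0.6,0,0,-0.5,-0.375,-0.01,-0.6,0,0,-0.5,0,0,-0.4,0,0,0,0,0,-0.4,0,0,0,0,0,-0.4,0,0,0,0,0,-0.4,0,0,0,0,0,-0.17,0,0,0,0,0,0,0,0,0,0,0,0,0,0,0]

```text
clock: 2.7
eef_pos: [0.4391, -0.2488, 0.0467]
ee_rot: [-0.436, 0.557, -0.557, 0.435]
wrist_force: [1.3, 0.0, 0.2]
opening: 0.0383
```

```bash
python3 -c "
from h import *
stt(); snap('wrist','pics/w2.png')"
```

```text
t 2.7 pos [ 439.1 -248.8   46.7] yaw(toolz) -14.0 appr [-0.001 -0.    -1.   ] F [1.3 0.  0.2] M [-0.01 -0.05 -0.  ] op 38.3 q7 [ 0.46  0.49 -0.06  2.05  0.05  0.61 -1.46]
```

View pics/w2.png

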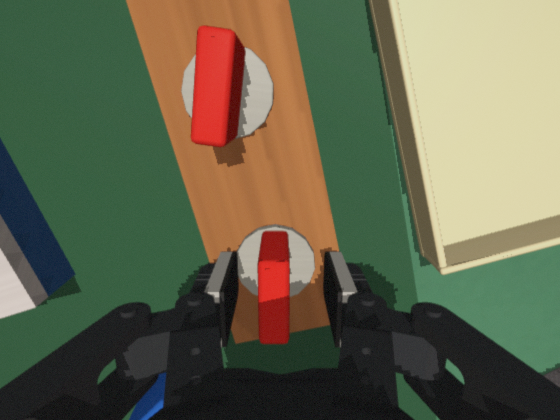

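```bash
python3 - <<'E'
from h import *
im=cv2.imread('pics/w2.png'); crop(im,200,210,350,360,5,'pics/c7.png')
C=wcam('pics/w2.png');P=plane(C,[(259,262),(289,262),(289,342),(259,342),(274,302)],.075)*1000;print(P.round(1)); 
d=(P[0]+P[1]-P[2]-P[3])/2;print(np.degrees(np.arctan2(d[1],d[0])),np.linalg.norm(d))
print(proj(C,[[.4391,-.2488,.0467],[.4391,-.2488,.0657]]))
E
```

```text
[[ 457.8 -245.6   75. ]
 [ 455.2 -256.    75. ]
 [ 422.4 -248.1   75. ]
 [ 425.2 -236.8   75. ]
 [ 440.8 -246.8   75. ]]
-14.27553120446951 33.77291437403297
[[280.34449614 269.84062119]
 [280.36573238 291.7359261 ]]
```

View pics/c7.png

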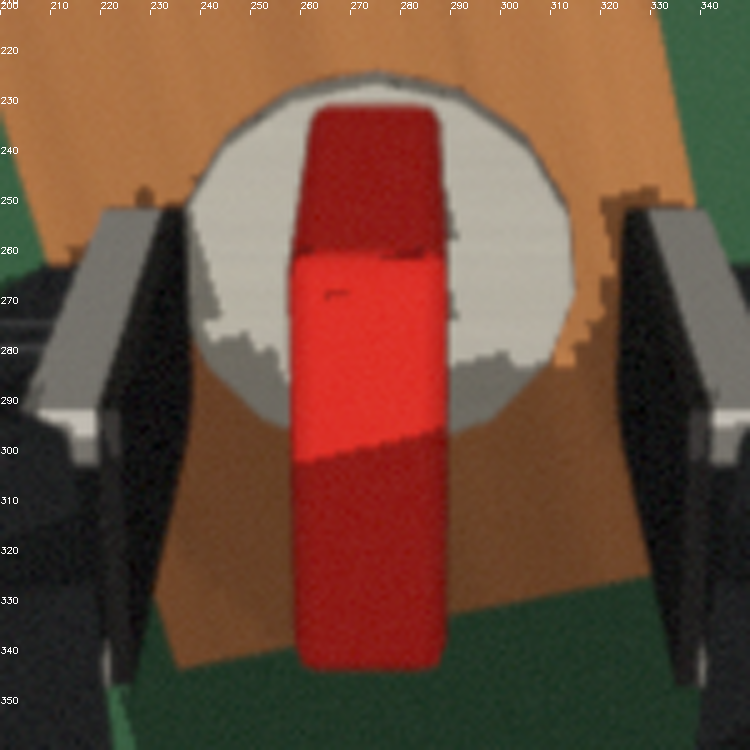

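Emit:
carry_out:
  targets: [0.03,0.05,0,0,0,0,0,0,0,0,0,0]

```text
clock: 2.92
eef_pos: [0.4417, -0.2461, 0.0474]
ee_rot: [0.435, -0.556, 0.557, -0.436]
wrist_force: [0.4, 0.2, 1.1]
opening: 0.0384
```

Emit:
carry_out:
  targets: [0,0,0,0,0,0,0,0,0,0,0,0,0,0,0,0,0,0,0,0,0,0,0,0,0,0,0,0,0,0]
  gripper: 0
  grip_force: 60

```text
clock: 3.33
eef_pos: [0.4412, -0.2462, 0.047]
ee_rot: [0.436, -0.557, 0.557, -0.436]
wrist_force: [-1.3, 1.6, 4.5]
opening: 0.0108
```

```bash
python3 -c "
from h import *
stt(); snap('wrist','pics/w3.png')
im=cv2.imread('pics/w3.png'); crop(im,200,210,350,360,5,'pics/c8.png')"
```

```text
t 3.33 pos [ 441.2 -246.2   47. ] yaw(toolz) -13.92 appr [ 0.001 -0.    -1.   ] F [-1.3  1.6  4.5] M [0.16 0.19 0.05] op 10.8 q7 [ 0.45  0.49 -0.07  2.05  0.05  0.61 -1.46]
```

View pics/c8.png

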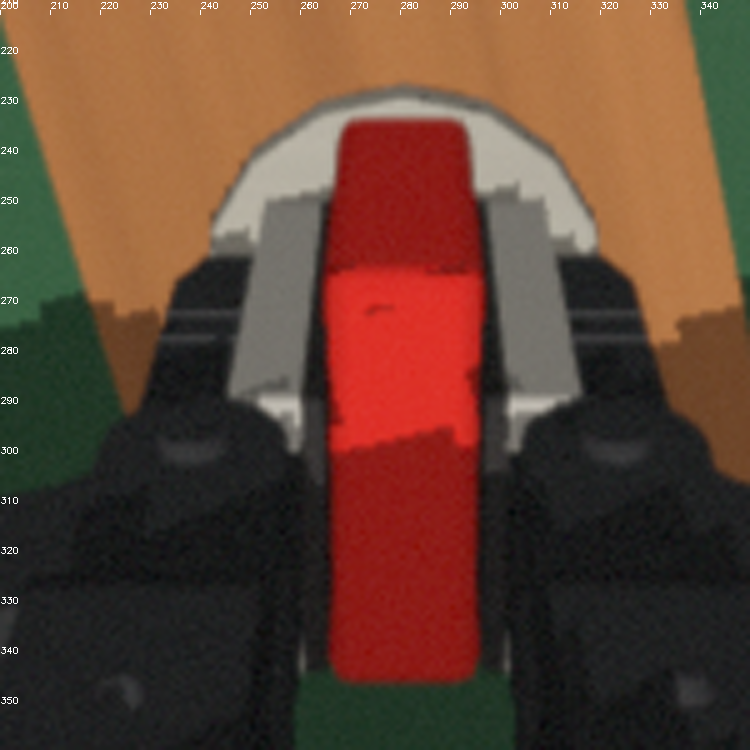

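Emit:
carry_out:
  targets: [0,0,0.3,0,0,0,0,0,0.6,0,0,0,0,0,0.6,0,0,0,0,0,0.35,0,0,0,-0.08,0.5,0,0,0,0.5,-0.08,0.65,0,0,0,0.5,-0.08,0.7,0,0,0,0.5,-0.09,0.7,0,0,0,0.5,-0.09,0.7,0,0,0,0.5,-0.09,0.5,0,0,0,0.5,0,0.25,0,0,0,0,0,0,0,0,0,0,0,0,0,0,0,0]

```text
clock: 4.47
eef_pos: [0.4208, -0.0866, 0.1206]
ee_rot: [0.517, -0.482, 0.482, -0.517]
wrist_force: [0.1, -0.4, -1.1]
opening: 0.0107
```

```bash
python3 -c "
from h import *
stt(); snap('wrist','pics/w4.png')"
```

```text
t 4.47 pos [420.8 -86.6 120.6] yaw(toolz) 4.02 appr [ 0. -0. -1.] F [ 0.1 -0.4 -1.1] M [-0.04 -0.05  0.05] op 10.7 q7 [ 0.25  0.28 -0.21  2.15  0.09  0.72 -1.51]
```

View pics/w4.png

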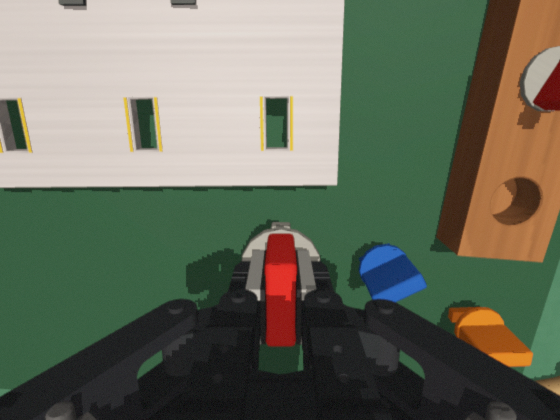

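```bash
python3 -c "
from h import *
im=cv2.imread('pics/w4.png'); crop(im,110,85,310,165,4,'pics/c9.png'); crop(im,0,85,60,165,6,'pics/c10.png')
crop(im,220,215,350,355,5,'pics/c11.png')"
```

```text
(no output)
```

View pics/c9.png

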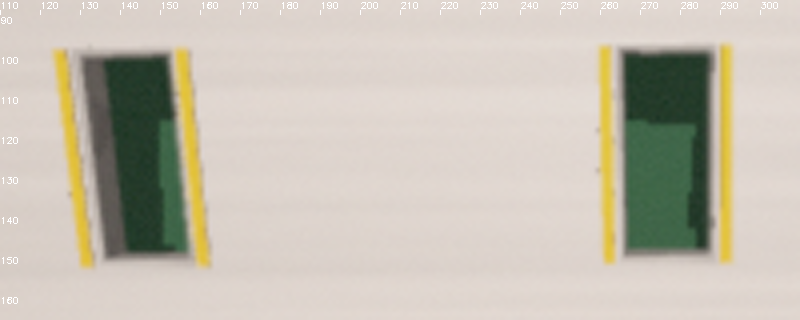

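View pics/c10.png

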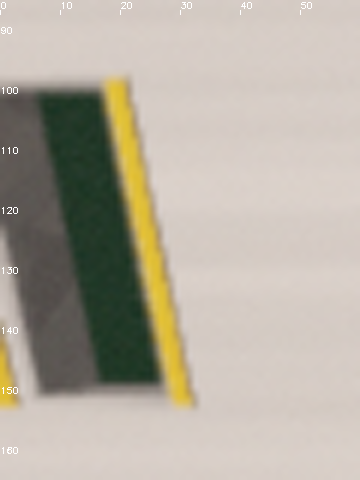

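View pics/c11.png

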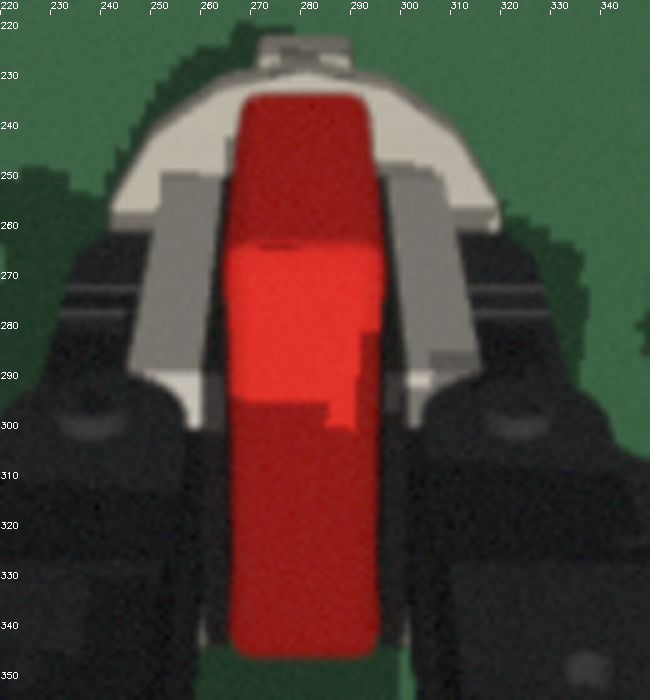

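```bash
python3 - <<'E'
from h import *
C=wcam('pics/w4.png');a=np.load('pics/w4.npy');p=a[:3]*1000
P=plane(C,[(276.4,122.8),(143.6,123.5),(10.5,124.5)],.036)*1000;print(P.round(1),np.diff(P,axis=0).round(1))
print([np.degrees(np.arctan2(-d[0],d[1])).round(2)for d in np.diff(P,axis=0)])
Q=plane(C,[(265,264),(296,264),(295,346),(266,346)],a[2]+.028)*1000;print(Q.round(1),(Q.mean(0)-p).round(1))
H=plane(C,[(270.5,223.5),(288.5,223.5)],a[2]-.024)*1000; print('head end top edge?',H-p)
H=plane(C,[(270.5,223.5),(288.5,223.5)],a[2]-.032)*1000; print('head end bot?',H-p)
E
```

```text
[[480.8 -80.   36. ]
 [474.4   4.3  36. ]
 [467.8  88.8  36. ]] [[-6.4 84.2  0. ]
 [-6.6 84.5  0. ]]
[np.float64(4.33), np.float64(4.46)]
[[436.9 -79.9 148.6]
 [437.7 -91.1 148.6]
 [402.9 -93.6 148.6]
 [402.1 -82.4 148.6]] [-1.  -0.2 28. ]
head end top edge? [[ 13.34027552   5.85180732 -24.        ]
 [ 13.97953193  -3.23198447 -24.        ]]
head end bot? [[ 10.53774443   5.88820809 -32.        ]
 [ 11.20781469  -3.6334465  -32.        ]]
```

Emit:
carry_out:
  targets: [0.3,0.04,-0.1,0,0,0.06,0.5,0.05,-0.2,0,0,0,0.45,0.05,-0.3,0,0,0,0.275,0.025,-0.3,0,0,0,0,0,-0.2,0,0,0,0,0,0,0,0,0,0,0,0,0,0,0]

```text
clock: 5.1
eef_pos: [0.4807, -0.0803, 0.0759]
ee_rot: [0.519, -0.481, 0.48, -0.518]
wrist_force: [-1.0, 0.2, -0.1]
opening: 0.0109
```

```bash
python3 -c "
from h import *
stt(); im=snap('wrist','pics/w5.png');crop(im,180,170,360,320,4,'pics/c12.png'); im=snap('scene','pics/s5.png'); crop(im,230,150,380,270,5,'pics/c13.png')"
```

```text
t 5.1 pos [480.7 -80.3  75.9] yaw(toolz) 4.36 appr [-0.002 -0.    -1.   ] F [-1.   0.2 -0.1] M [-0.03 -0.   -0.07] op 10.9 q7 [ 0.2   0.43 -0.19  2.06  0.12  0.67 -1.56]
```

View pics/c12.png

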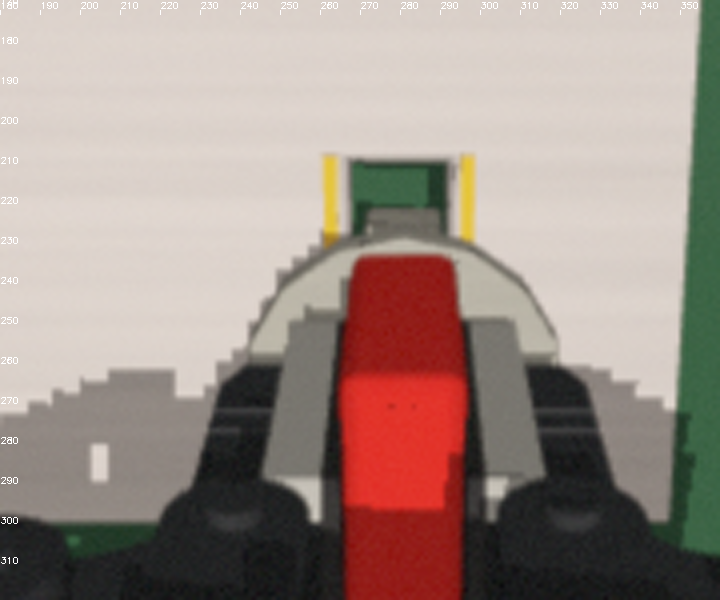

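View pics/c13.png

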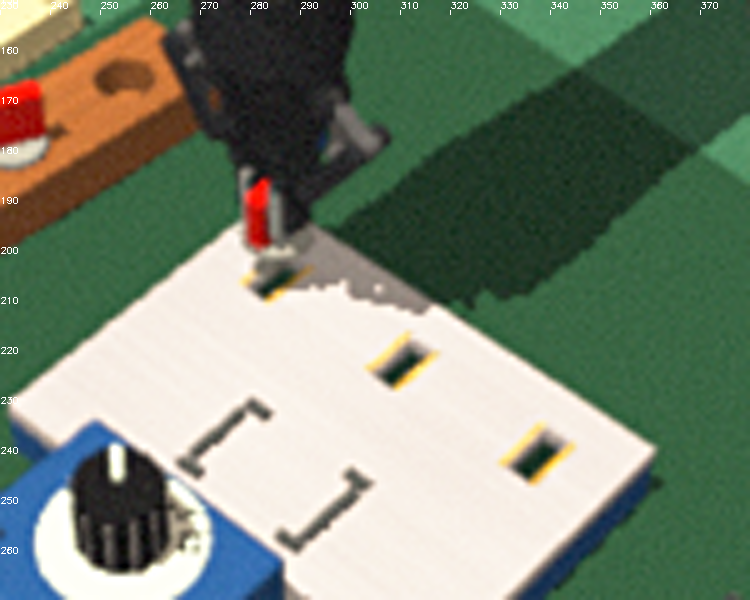

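```bash
python3 - <<'E'
from h import *
C=wcam('pics/w5.png');p=np.load('pics/w5.npy')[:3]*1000
a=np.radians(4.36);R=np.array([[np.cos(a),np.sin(a)],[-np.sin(a),np.cos(a)]])
for n,px,z in (('slot far edge',(278.9,210),.036),('head top edge far',(279.7,222.3),p[2]/1e3-.024)):
    d=(plane(C,px,z)*1000-p)[0]; print(n,(R@d[:2]).round(2))
E
```

```text
slot far edge [15.92  0.72]
head top edge far [14.31  0.26]
```

Emit:
carry_out:
  targets: [-0.005,0.01,-0.1,0,0,0,0,0,-0.1,0,0,0,0,0,-0.1,0,0,0,0,0,-0.1,0,0,0,0,0,0,0,0,0]

```text
clock: 5.62
eef_pos: [0.4808, -0.0791, 0.0598]
ee_rot: [0.519, -0.481, 0.48, -0.519]
wrist_force: [-0.8, 0.2, -0.5]
opening: 0.0111
```

Emit:
carry_out:
  targets: [0,0,-0.1,0,0,0,0,0,-0.1,0,0,0,0,0,-0.06,0,0,0,0,0,0,0,0,0]

```text
clock: 5.95
eef_pos: [0.481, -0.0791, 0.0495]
ee_rot: [0.519, -0.481, 0.48, -0.519]
wrist_force: [-0.3, -0.1, -1.0]
opening: 0.011
```

Emit:
carry_out:
  targets: [0,0,-0.05,0,0,0,0,0,-0.04,0,0,0,0,0,0,0,0,0]

```text
clock: 6.2
eef_pos: [0.4815, -0.0791, 0.047]
ee_rot: [-0.519, 0.48, -0.48, 0.519]
wrist_force: [-2.5, 0.5, 7.8]
opening: 0.0112
```

```bash
python3 -c "
from h import *
stt(); im=snap('scene','pics/s6.png'); crop(im,230,150,380,270,5,'pics/c14.png')"
```

```text
t 6.2 pos [481.5 -79.1  47. ] yaw(toolz) 4.44 appr [ 0. -0. -1.] F [-2.5  0.5  7.8] M [0.03 0.55 0.02] op 11.2 q7 [ 0.19  0.47 -0.18  2.08  0.14  0.59 -1.58]
```

View pics/c14.png

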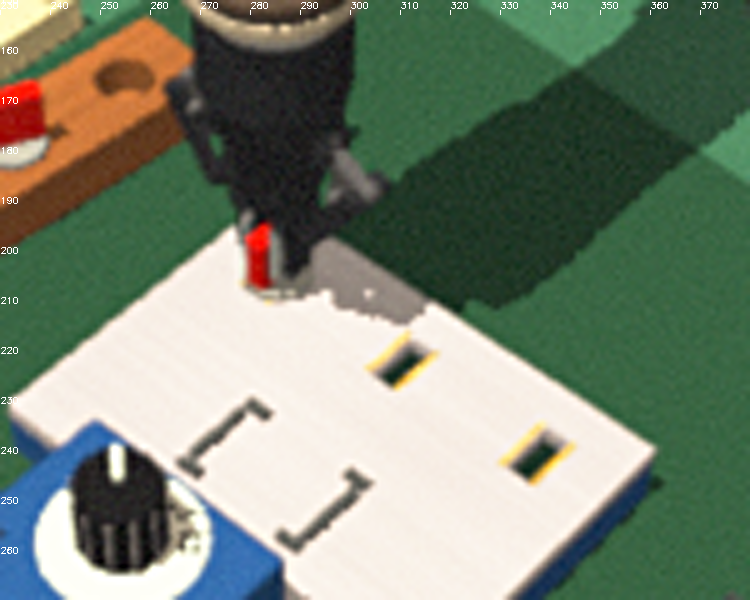

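Emit:
carry_out:
  targets: [0,0,0.015,0,0,0.5,0,0,0,0,0,0.9,0,0,0,0,0,0.9,0,0,0,0,0,0.9,0,0,0,0,0,0.9,0,0,0,0,0,0.9,0,0,0,0,0,0.9,0,0,0,0,0,0.9,0,0,0,0,0,0.9,0,0,0,0,0,0.9,0,0,0,0,0,0.9,0,0,0,0,0,0.9,0,0,0,0,0,0.9,0,0,0,0,0,0.9,0,0,0,0,0,0.9,0,0,0,0,0,0.9,0,0,0,0,0,0.9,0,0,0,0,0,0.1,0,0,0,0,0,0,0,0,0,0,0,0]

```text
clock: 7.92
eef_pos: [0.4814, -0.0792, 0.0471]
ee_rot: [-0.707, -0.026, 0.026, 0.707]
wrist_force: [0.1, -0.7, -0.9]
opening: 0.0113
```

```bash
python3 -c "
from h import *
stt(); im=snap('wrist','pics/w6.png');crop(im,180,170,360,320,4,'pics/c15.png')"
```

```text
t 7.92 pos [481.4 -79.2  47.1] yaw(toolz) 94.25 appr [ 0.  0. -1.] F [ 0.1 -0.7 -0.9] M [-0.    0.02  0.02] op 11.3 q7 [ 0.5   0.54 -0.6   2.06  0.48  0.68 -0.33]
```

View pics/w6.png

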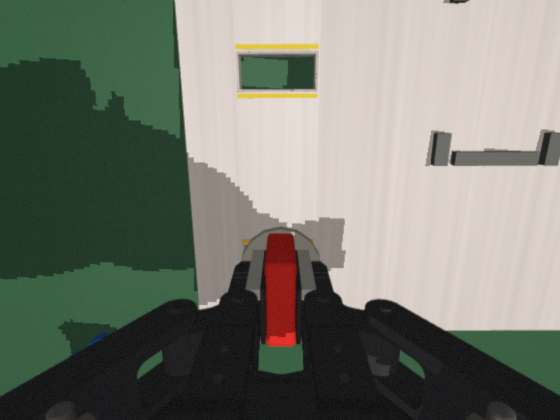

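Emit:
carry_out:
  targets: [0,0,0,0,0,0,0,0,0,0,0,0,0,0,0,0,0,0,0,0,0.3,0,0,0,0,0,0.6,0,0,0,0,0,0.6,0,0,0,0,0,0.25,0,0,0]
  gripper: 0.4

```text
clock: 8.55
eef_pos: [0.4825, -0.0788, 0.1196]
ee_rot: [0.707, 0.028, -0.026, -0.706]
wrist_force: [0.9, -0.2, 0.6]
opening: 0.034
```

Emit:
carry_out:
  targets: [0.047,-0.21,0,0,0,-0.96,0.047,-0.21,0,0,0,-0.96,0.047,-0.21,0,0,0,-0.96,0.047,-0.21,0,0,0,-0.96,0.047,-0.21,0,0,0,-0.96,0.047,-0.21,0,0,0,-0.96,0.047,-0.21,0,0,0,-0.96,0.047,-0.21,0,0,0,-0.96,0.047,-0.21,0,0,0,-0.96,0.047,-0.21,0,0,0,-0.96,0.047,-0.21,0,0,0,-0.96,0.047,-0.21,0,0,0,-0.96,0.047,-0.21,0,0,0,-0.96,0.047,-0.21,0,0,0,-0.96,0.047,-0.21,0,0,0,-0.96,0.047,-0.21,0,0,0,-0.96,0.047,-0.21,0,0,0,-0.96,0.047,-0.21,0,0,0,-0.96,0.047,-0.21,0,0,0,-0.96,0.047,-0.21,0,0,0,-0.96]

```text
clock: 10.22
eef_pos: [0.5189, -0.2475, 0.1168]
ee_rot: [-0.4, 0.583, -0.583, 0.4]
wrist_force: [-0.5, 0.8, 0.3]
opening: 0.0343
```

Emit:
carry_out:
  targets: [0,0,-0.3,0,0,0,0,0,-0.1,0,0,0,0,0,0,0,0,0]

```text
clock: 10.47
eef_pos: [0.518, -0.2465, 0.0998]
ee_rot: [-0.402, 0.583, -0.581, 0.401]
wrist_force: [-0.6, 0.3, 0.3]
opening: 0.0342
```

```bash
python3 -c "
from h import *
stt(); im=snap('wrist','pics/w7.png');crop(im,180,170,360,360,4,'pics/c16.png')"
```

```text
t 10.47 pos [ 518.  -246.5   99.8] yaw(toolz) -20.72 appr [-0.002  0.001 -1.   ] F [-0.6  0.3  0.3] M [-0.01  0.03  0.02] op 34.2 q7 [ 0.44  0.5  -0.12  1.84  0.08  0.81 -1.66]
```

View pics/c16.png

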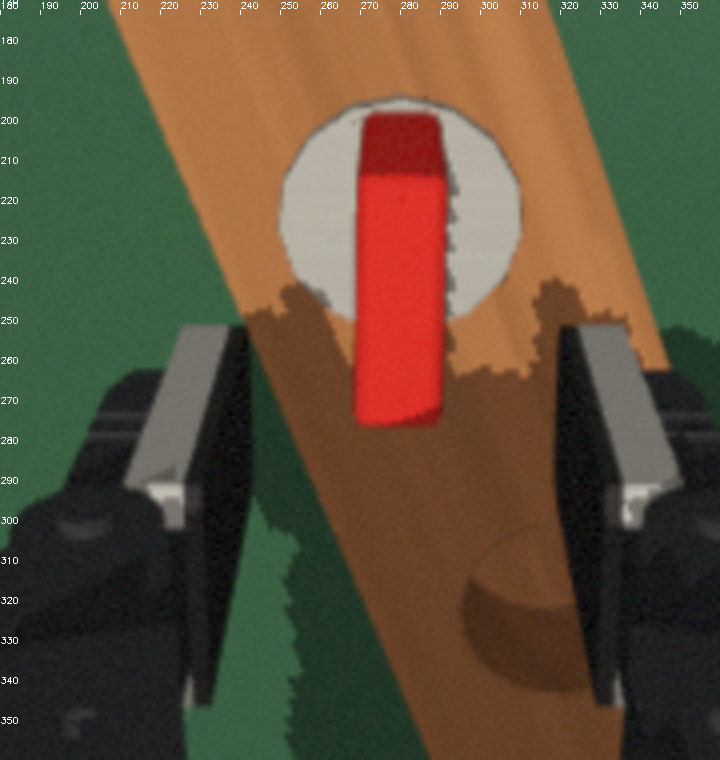

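View pics/w7.png

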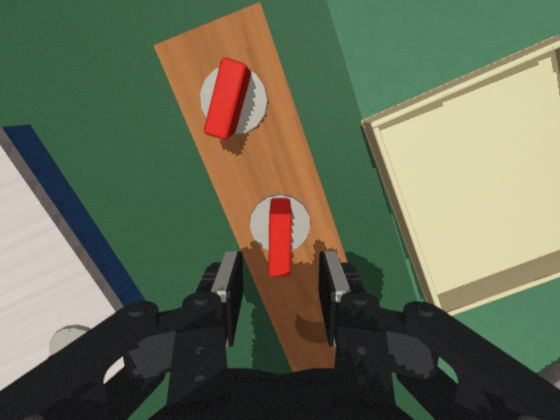

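```bash
cat >> h.py <<'E'
def rect(fn,pts,z):
    C=wcam(fn);p=np.load(fn[:-4]+'.npy')[:3]*1000;P=plane(C,pts,z)*1000
    d=(P[0]+P[1]-P[2]-P[3])/2; w=(P[1]+P[2]-P[0]-P[3])/2
    print('ctr',P.mean(0).round(1),'minus tcp',(P.mean(0)-p).round(1),'len',np.linalg.norm(d).round(1),'wid',np.linalg.norm(w).round(1),'ang',np.degrees(np.arctan2(d[1],d[0])).round(1))
E
python3 - <<'E'
from h import *
rect('pics/w7.png',[(268.3,214.2),(290,214.2),(289,275.7),(268,275.7)],.075)
E
```

```text
ctr [ 519.3 -246.2   75. ] minus tcp [  1.4   0.3 -24.8] len 34.4 wid 11.1 ang -21.3
```

Emit:
carry_out:
  targets: [0.037,0.008,-0.2,0,0,-0.08,0,0,-0.4,0,0,0,0,0,-0.4,0,0,0,0,0,-0.2,0,0,0,0,0,-0.12,0,0,0,0,0,0,0,0,0,0,0,0,0,0,0]

```text
clock: 11.1
eef_pos: [0.5207, -0.2468, 0.0486]
ee_rot: [0.399, -0.584, 0.584, -0.399]
wrist_force: [0.7, -0.2, -0.7]
opening: 0.0341
```

Emit:
carry_out:
  targets: [0,0,0,0,0,0,0,0,0,0,0,0,0,0,0,0,0,0,0,0,0,0,0,0,0,0,0,0,0,0]
  gripper: 0

```text
clock: 11.52
eef_pos: [0.521, -0.247, 0.0492]
ee_rot: [0.399, -0.583, 0.584, -0.4]
wrist_force: [-0.7, 0.3, 5.1]
opening: 0.011
```

Emit:
carry_out:
  targets: [0,0,0.3,0,0,0,0,0,0.6,0,0,0,0,0,0.6,0,0,0,0,0,0.35,0,0,0,-0.05,0.4,0,0,0,0.3,-0.1,0.65,0,0,0,0.43,-0.12,0.68,0,0,0,0.45,-0.12,0.68,0,0,0,0.45,-0.12,0.68,0,0,0,0.45,-0.12,0.68,0,0,0,0.45,-0.12,0.68,0,0,0,0.45,-0.12,0.68,0,0,0,0.45,-0.12,0.6,0,0,0,0.45,-0.12,0.4,0,0,0,0.4,0,0.16,0,0,0,0,0,0,-0.5,0,0,0,0,0,-0.4,0,0,0,0,0,-0.22,0,0,0,0,0,0,0,0,0,0,0,0,0,0,0]

```text
clock: 13.18
eef_pos: [0.4758, 0.0042, 0.0774]
ee_rot: [0.519, -0.481, 0.48, -0.518]
wrist_force: [1.4, 0.2, -0.4]
opening: 0.011
```

```bash
python3 -c "
from h import *
stt(); im=snap('wrist','pics/w8.png');crop(im,180,170,360,350,4,'pics/c17.png')"
```

```text
t 13.18 pos [475.8   4.2  77.4] yaw(toolz) 4.38 appr [-0.001 -0.    -1.   ] F [ 1.4  0.2 -0.4] M [ 0.06 -0.03  0.03] op 11.0 q7 [ 0.1   0.42 -0.28  2.08  0.18  0.67 -1.8 ]
```

View pics/c17.png

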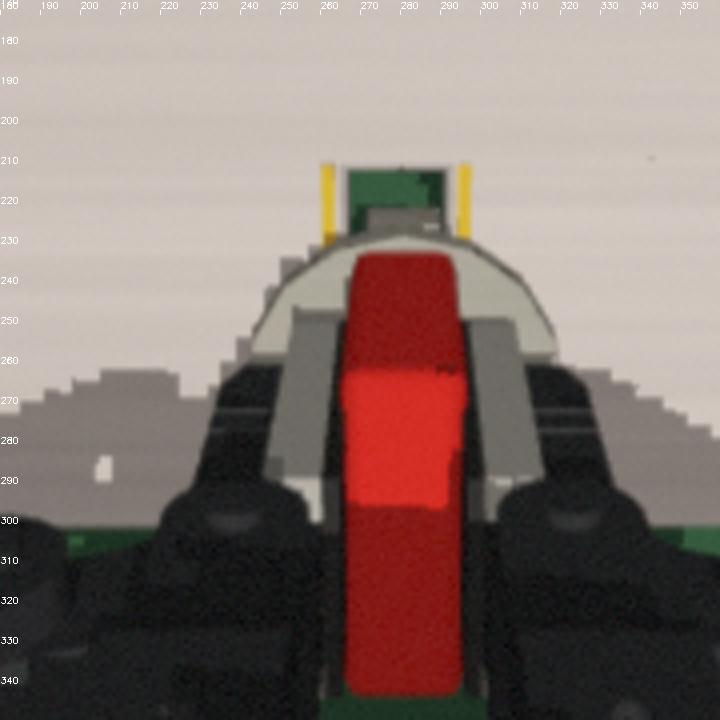

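```bash
cat >> h.py <<'E'
def ins(fn,slotpx,headpx,dz):
    C=wcam(fn);p=np.load(fn[:-4]+'.npy')[:3]*1000
    a=np.radians(4.4);R=np.array([[np.cos(a),np.sin(a)],[-np.sin(a),np.cos(a)]])
    s=R@(plane(C,slotpx,.036)*1000-p)[0][:2]-[16,0]; h=R@(plane(C,headpx,(p[2]-dz)/1e3)*1000-p)[0][:2]-[14,0]
    print('slot',s.round(2),'head',h.round(2),'move world',(R.T@(s-h)).round(2))
E
python3 - <<'E'
from h import *
ins('pics/w5.png',(278.9,210),(279.7,222.3),24)
ins('pics/w8.png',(278.4,212),(279.5,222),26)
E
```

```text
slot [-0.08  0.71] head [0.31 0.25] move world [-0.43  0.43]
slot [-1.67  0.98] head [-0.2   0.35] move world [-1.52  0.52]
```

Emit:
carry_out:
  targets: [-0.03,0.02,-0.1,0,0,0,0,0,-0.1,0,0,0,0,0,-0.1,0,0,0,0,0,-0.1,0,0,0,0,0,0,0,0,0]

```text
clock: 13.65
eef_pos: [0.4744, 0.0055, 0.0608]
ee_rot: [0.519, -0.481, 0.48, -0.519]
wrist_force: [-0.3, -0.5, -0.8]
opening: 0.0107
```

Emit:
carry_out:
  targets: [0,0,-0.1,0,0,0,0,0,-0.1,0,0,0,0,0,-0.06,0,0,0,0,0,0,0,0,0]

```text
clock: 13.98
eef_pos: [0.4744, 0.0056, 0.0505]
ee_rot: [0.519, -0.48, 0.48, -0.519]
wrist_force: [1.4, 0.4, -1.0]
opening: 0.0109
```

Emit:
carry_out:
  targets: [0,0,-0.04,0,0,0,0,0,-0.03,0,0,0,0,0,0,0,0,0]

```text
clock: 14.23
eef_pos: [0.4749, 0.0056, 0.0491]
ee_rot: [0.519, -0.48, 0.48, -0.519]
wrist_force: [-4.3, 0.3, 13.2]
opening: 0.0108
```

```bash
python3 -c "
from h import *
stt()"
```

```text
t 14.23 pos [474.9   5.6  49.1] yaw(toolz) 4.44 appr [ 0. -0. -1.] F [-4.3  0.3 13.2] M [0.02 0.91 0.  ] op 10.8 q7 [ 0.08  0.46 -0.27  2.11  0.21  0.6  -1.83]
```

Emit:
carry_out:
  targets: [0,0,0.03,0,0,0.5,0,0,0,0,0,0.9,0,0,0,0,0,0.9,0,0,0,0,0,0.9,0,0,0,0,0,0.9,0,0,0,0,0,0.9,0,0,0,0,0,0.9,0,0,0,0,0,0.9,0,0,0,0,0,0.9,0,0,0,0,0,0.9,0,0,0,0,0,0.9,0,0,0,0,0,0.9,0,0,0,0,0,0.9,0,0,0,0,0,0.9,0,0,0,0,0,0.9,0,0,0,0,0,0.9,0,0,0,0,0,0.9,0,0,0,0,0,0.1,0,0,0,0,0,0,0,0,0,0,0,0]

```text
clock: 15.9
eef_pos: [0.4748, 0.0056, 0.0495]
ee_rot: [-0.707, -0.026, 0.026, 0.707]
wrist_force: [-0.1, 0.2, -1.0]
opening: 0.011
```

```bash
python3 -c "
from h import *
stt(); im=snap('wrist','pics/w9.png')"
```

```text
t 15.9 pos [474.8   5.6  49.5] yaw(toolz) 94.26 appr [ 0.  0. -1.] F [-0.1  0.2 -1. ] M [-0.01 -0.01  0.02] op 11.0 q7 [ 0.39  0.54 -0.68  2.08  0.54  0.69 -0.57]
```

View pics/w9.png

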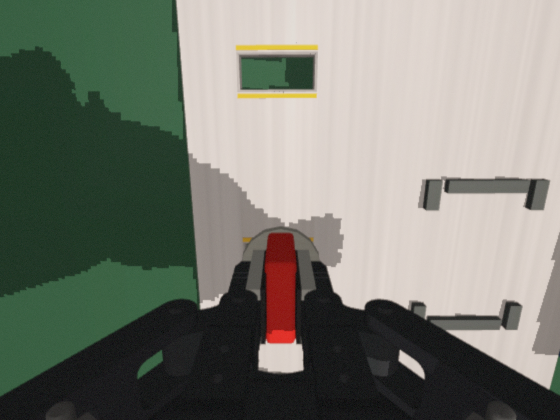

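Emit:
carry_out:
  targets: [0,0,0,0,0,0,0,0,0,0,0,0,0,0,0,0,0,0,0,0,0.3,0,0,0,0,0,0.6,0,0,0,0,0,0.6,0,0,0,0,0,0.25,0,0,0]
  gripper: 0.4

```text
clock: 16.53
eef_pos: [0.476, 0.0063, 0.1227]
ee_rot: [-0.706, -0.029, 0.026, 0.707]
wrist_force: [0.0, -0.3, 0.7]
opening: 0.0341
```

Emit:
carry_out:
  targets: [0.15,-0.318,0,0,0,-0.96,0.15,-0.318,0,0,0,-0.96,0.15,-0.318,0,0,0,-0.96,0.15,-0.318,0,0,0,-0.96,0.15,-0.318,0,0,0,-0.96,0.15,-0.318,0,0,0,-0.96,0.15,-0.318,0,0,0,-0.96,0.15,-0.318,0,0,0,-0.96,0.15,-0.318,0,0,0,-0.96,0.15,-0.318,0,0,0,-0.96,0.15,-0.318,0,0,0,-0.96,0.15,-0.318,0,0,0,-0.96,0.15,-0.318,0,0,0,-0.96,0.15,-0.318,0,0,0,-0.96,0.15,-0.318,0,0,0,-0.96,0.15,-0.318,0,0,0,-0.96,0.15,-0.318,0,0,0,-0.96,0.15,-0.318,0,0,0,-0.96,0.15,-0.318,0,0,0,-0.96,0.15,-0.318,0,0,0,-0.96]

```text
clock: 18.2
eef_pos: [0.595, -0.2492, 0.12]
ee_rot: [-0.4, 0.583, -0.583, 0.4]
wrist_force: [0.2, 0.2, -0.7]
opening: 0.0342
```

Emit:
carry_out:
  targets: [0.03,0,0,0,0,-0.97,0,0,0,0,0,-0.97,0,0,-0.2,0,0,-0.97,0,0,-0.2,0,0,0,0,0,-0.1,0,0,0,0,0,0,0,0,0]

```text
clock: 18.7
eef_pos: [0.5951, -0.2484, 0.0983]
ee_rot: [-0.31, 0.636, -0.635, 0.309]
wrist_force: [-0.4, 0.5, -0.3]
opening: 0.0342
```

```bash
python3 -c "
from h import *
stt(); im=snap('wrist','pics/w10.png');crop(im,180,170,360,350,4,'pics/c18.png')"
```

```text
t 18.7 pos [ 595.1 -248.4   98.3] yaw(toolz) -38.02 appr [-0.002  0.001 -1.   ] F [-0.4  0.5 -0.3] M [0.03 0.02 0.01] op 34.2 q7 [ 0.38  0.6  -0.11  1.65  0.08  0.9  -1.99]
```

View pics/c18.png

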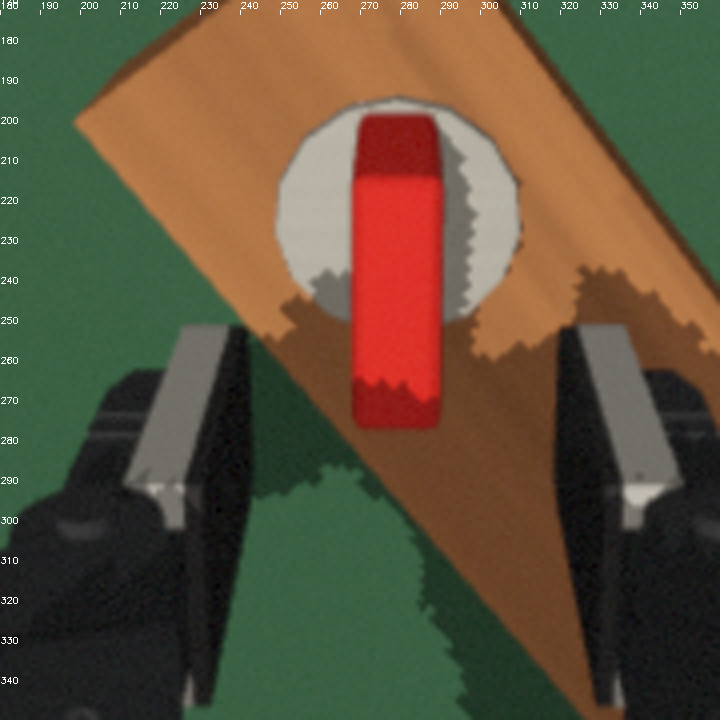

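```bash
python3 -c "
from h import *
rect('pics/w10.png',[(267,215),(289.3,215),(288.5,276.5),(267.3,276.5)],.075)"
```

```text
ctr [ 597.  -248.2   75. ] minus tcp [  1.8   0.2 -23.3] len 34.1 wid 11.2 ang -38.3
```

Emit:
carry_out:
  targets: [0.04,0.005,-0.2,0,0,-0.05,0,0,-0.4,0,0,0,0,0,-0.4,0,0,0,0,0,-0.16,0,0,0,0,0,-0.1,0,0,0,0,0,0,0,0,0,0,0,0,0,0,0]

```text
clock: 19.33
eef_pos: [0.598, -0.2487, 0.0496]
ee_rot: [0.307, -0.637, 0.637, -0.307]
wrist_force: [0.3, -0.2, -0.2]
opening: 0.0345
```

Emit:
carry_out:
  targets: [0,0,0,0,0,0,0,0,0,0,0,0,0,0,0,0,0,0,0,0,0,0,0,0,0,0,0,0,0,0]
  gripper: 0

```text
clock: 19.75
eef_pos: [0.5983, -0.2488, 0.0501]
ee_rot: [0.307, -0.637, 0.637, -0.307]
wrist_force: [-0.5, -0.6, 6.1]
opening: 0.0108
```

Emit:
carry_out:
  targets: [0,0,0.3,0,0,0,0,0,0.6,0,0,0,0,0,0.6,0,0,0,0,0,0.35,0,0,0,-0.25,0.4,0,0,0,0.54,-0.25,0.7,0,0,0,0.55,-0.25,0.7,0,0,0,0.55,-0.25,0.7,0,0,0,0.55,-0.25,0.7,0,0,0,0.55,-0.25,0.7,0,0,0,0.55,-0.25,0.7,0,0,0,0.55,-0.25,0.7,0,0,0,0.55,-0.25,0.7,0,0,0,0.55,-0.25,0.7,0,0,0,0.55,-0.25,0.7,0,0,0,0.55,-0.25,0.7,0,0,0,0.53,-0.21,0.36,0,0,0,0.5,0,0,0,0,0,0,0,0,0,0,0,0]

```text
clock: 21.33
eef_pos: [0.469, 0.09, 0.1236]
ee_rot: [0.517, -0.482, 0.482, -0.517]
wrist_force: [0.6, -0.5, -0.2]
opening: 0.0109
```

Emit:
carry_out:
  targets: [0,0,-0.5,0,0,0,0,0,-0.4,0,0,0,0,0,-0.2,0,0,0,0,0,0,0,0,0,0,0,0,0,0,0]

```text
clock: 21.75
eef_pos: [0.4694, 0.0889, 0.0791]
ee_rot: [0.517, -0.483, 0.483, -0.516]
wrist_force: [-0.2, 0.0, -1.1]
opening: 0.0109
```

```bash
python3 -c "
from h import *
stt(); im=snap('wrist','pics/w11.png');crop(im,180,170,360,350,4,'pics/c19.png')"
```

```text
t 21.75 pos [469.4  88.9  79.1] yaw(toolz) 3.81 appr [-0.001 -0.001 -1.   ] F [-0.2  0.  -1.1] M [-0.04  0.    0.05] op 10.9 q7 [-0.02  0.43 -0.36  2.07  0.23  0.68 -2.03]
```

View pics/c19.png

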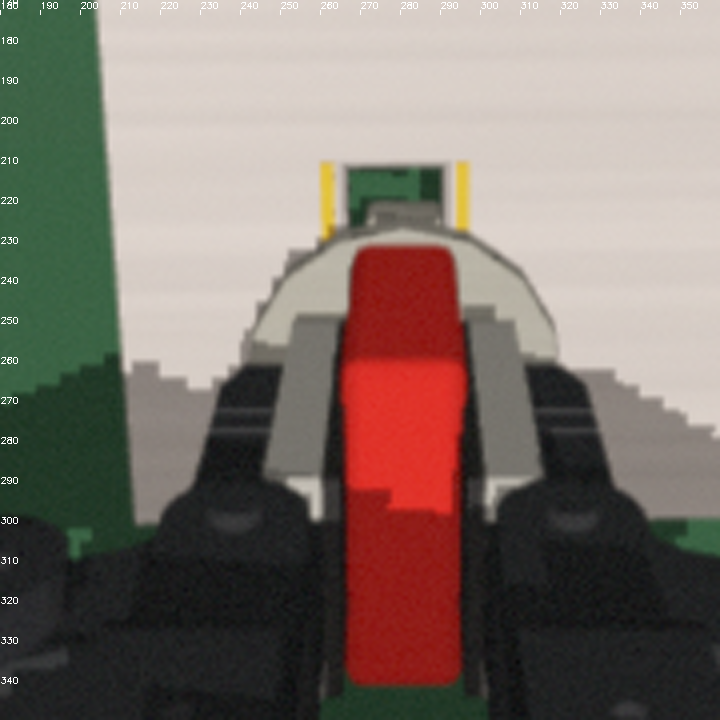

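```bash
python3 -c "
from h import *
ins('pics/w11.png',(278.1,211.3),(279.8,221),27)"
```

```text
slot [-1.78  1.01] head [0.01 0.05] move world [-1.86  0.82]
```

Emit:
carry_out:
  targets: [-0.035,0.03,-0.1,0,0,0.1,0,0,-0.1,0,0,0,0,0,-0.1,0,0,0,0,0,-0.1,0,0,0,0,0,0,0,0,0]

```text
clock: 22.22
eef_pos: [0.4674, 0.0909, 0.0624]
ee_rot: [0.52, -0.48, 0.48, -0.519]
wrist_force: [-1.0, -0.4, -0.4]
opening: 0.011
```

Emit:
carry_out:
  targets: [0,0,-0.1,0,0,0,0,0,-0.1,0,0,0,0,0,-0.06,0,0,0,0,0,0,0,0,0]

```text
clock: 22.55
eef_pos: [0.4674, 0.0909, 0.0521]
ee_rot: [0.52, -0.48, 0.48, -0.519]
wrist_force: [-0.5, 0.8, -1.7]
opening: 0.011
```

Emit:
carry_out:
  targets: [0,0,-0.04,0,0,0,0,0,-0.04,0,0,0,0,0,0,0,0,0]

```text
clock: 22.8
eef_pos: [0.4679, 0.091, 0.05]
ee_rot: [-0.519, 0.48, -0.48, 0.519]
wrist_force: [-2.5, -1.1, 7.8]
opening: 0.0111
```

```bash
python3 -c "
from h import *
stt()"
```

```text
t 22.8 pos [467.9  91.   50. ] yaw(toolz) 4.5 appr [ 0. -0. -1.] F [-2.5 -1.1  7.8] M [-0.13  0.53 -0.01] op 11.1 q7 [-0.04  0.47 -0.34  2.1   0.27  0.61 -2.06]
```

Emit:
carry_out:
  targets: [0,0,0.02,0,0,0.5,0,0,0,0,0,0.9,0,0,0,0,0,0.9,0,0,0,0,0,0.9,0,0,0,0,0,0.9,0,0,0,0,0,0.9,0,0,0,0,0,0.9,0,0,0,0,0,0.9,0,0,0,0,0,0.9,0,0,0,0,0,0.9,0,0,0,0,0,0.9,0,0,0,0,0,0.9,0,0,0,0,0,0.9,0,0,0,0,0,0.9,0,0,0,0,0,0.9,0,0,0,0,0,0.9,0,0,0,0,0,0.9,0,0,0,0,0,0.1,0,0,0,0,0,0,0,0,0,0,0,0]

```text
clock: 24.47
eef_pos: [0.4678, 0.0909, 0.0503]
ee_rot: [-0.707, -0.027, 0.027, 0.707]
wrist_force: [-0.5, 0.3, -1.7]
opening: 0.0108
```

Emit:
carry_out:
  targets: [0,0,0,0,0,0,0,0,0,0,0,0,0,0,0,0,0,0,0,0,0,0,0,0]
  gripper: 0.4

```text
clock: 24.8
eef_pos: [0.4679, 0.0911, 0.0504]
ee_rot: [0.707, 0.028, -0.027, -0.707]
wrist_force: [0.2, 0.3, 0.0]
opening: 0.0344
```

Emit:
carry_out:
  targets: [0,0,0.3,0,0,0,0,0,0.7,0,0,0,0,0,0.9,0,0,0,0,0,0.9,0,0,0,0.2,-0.1,0.8,0,0,0,0.5,-0.2,0.5,0,0,0,0.7,-0.3,0.3,0,0,0,0.7,-0.35,0.2,0,0,0,0.7,-0.35,0.15,0,0,0,0.7,-0.35,0,0,0,0,0.7,-0.35,0,0,0,0,0.5,-0.2,0,0,0,0,0.2,-0.1,0,0,0,0,0,0,0,0,0,0,0,0,0,0,0,0]
  gripper: 0.8

```text
clock: 26.05
eef_pos: [0.663, -0.0001, 0.2406]
ee_rot: [-0.706, -0.028, 0.028, 0.707]
wrist_force: [-0.5, 0.2, -0.0]
opening: 0.0685
```

```bash
python3 -c "
from h import *
stt(); im=snap('wrist','pics/w12.png');snap('top','pics/t12.png');im=snap('scene','pics/s12.png')"
```

```text
t 26.05 pos [ 6.630e+02 -1.000e-01  2.406e+02] yaw(toolz) 94.54 appr [-0.001  0.001 -1.   ] F [-0.5  0.2 -0. ] M [ 0.03  0.06 -0.05] op 68.5 q7 [ 0.4   0.62 -0.81  1.41  0.45  1.3  -0.35]
```

View pics/w12.png

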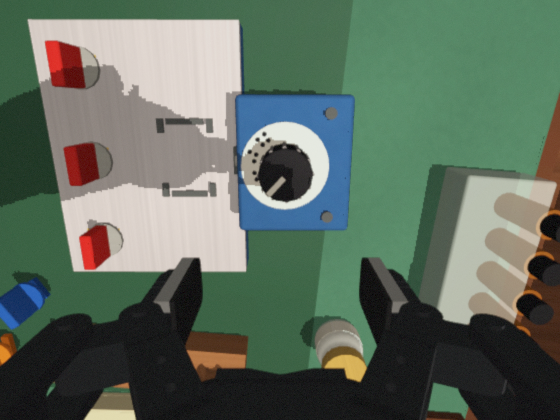

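View pics/t12.png

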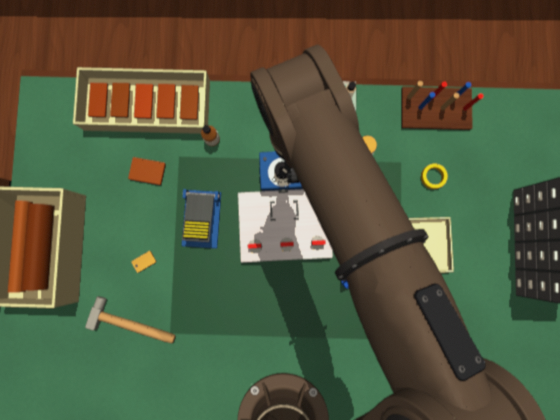

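View pics/s12.png

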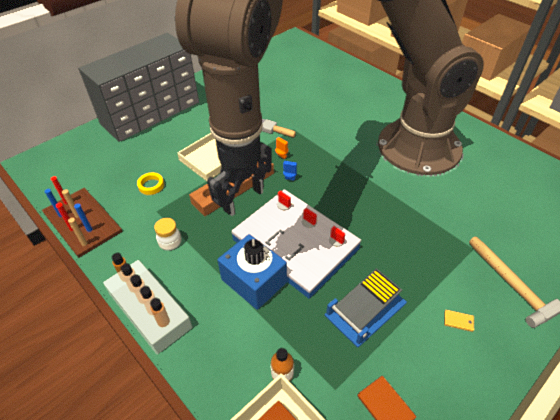

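```bash
python3 -c "
from h import *
im=cv2.imread('pics/w12.png');crop(im,225,85,365,235,5,'pics/c20.png')"
```

```text
(no output)
```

View pics/c20.png

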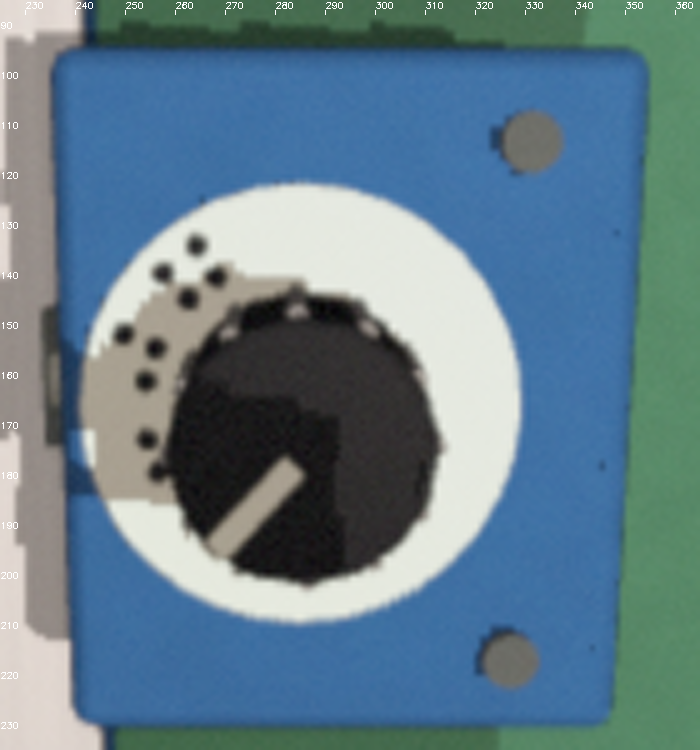

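```bash
python3 -c "
from h import *
C=wcam('pics/w12.png');print((plane(C,(284.2,166),.086)*1000).round(1),(plane(C,(286,174.5),.126)*1000).round(1))
print(proj(C,[[.6744,.0209,.126]]))
im=cv2.imread('pics/s12.png');crop(im,420,290,520,360,6,'pics/c21.png')"
```

```text
[[664.8  20.4  86. ]] [[665.7  20.9 126. ]]
[[297.48429553 175.42392924]]
```

View pics/c21.png

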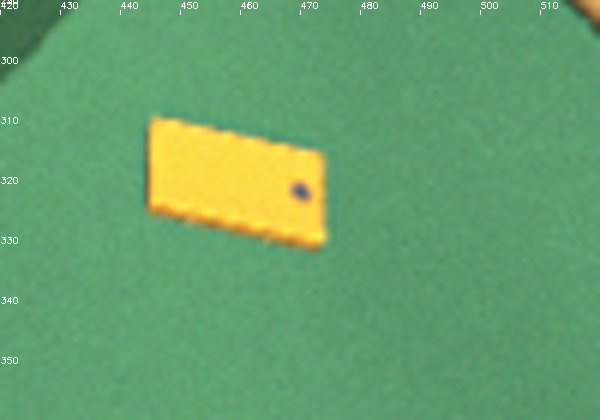

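Emit:
carry_out:
  targets: [0.03,0.26,-0.3,0,0,0,0.03,0.26,-0.6,0,0,0,0,0,-0.6,0,0,0,0,0,-0.6,0,0,0,0,0,-0.4,0,0,0,0,0,0,0,0,0,0,0,0,0,0,0]

```text
clock: 26.78
eef_pos: [0.6652, 0.0207, 0.1396]
ee_rot: [-0.706, -0.027, 0.029, 0.707]
wrist_force: [0.4, 0.4, -0.1]
opening: 0.0683
```

```bash
python3 -c "
from h import *
stt(); im=snap('wrist','pics/w13.png')"
```

```text
t 26.78 pos [665.2  20.7 139.6] yaw(toolz) 94.57 appr [-0.002  0.    -1.   ] F [ 0.4  0.4 -0.1] M [ 0.03 -0.05 -0.  ] op 68.3 q7 [ 0.35  0.71 -0.77  1.52  0.52  1.13 -0.45]
```

View pics/w13.png

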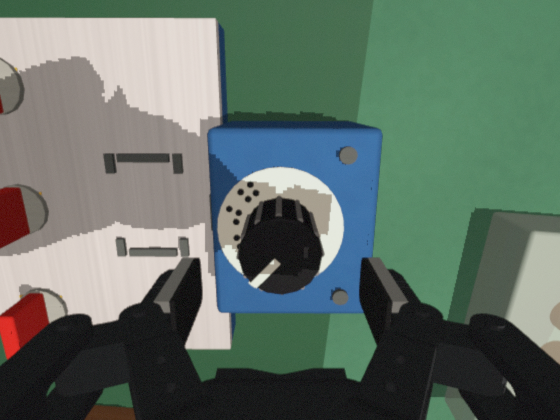

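```bash
python3 -c "
from h import *
C=wcam('pics/w13.png');print(proj(C,[[.6652,.0207,.126],[.6652,.0207,.086]]))
print((plane(C,[(281,251)],.126)*1000).round(1),(plane(C,[(280.7,228)],.086)*1000).round(1))
im=cv2.imread('pics/w13.png');crop(im,205,155,355,305,5,'pics/c22.png')"
```

```text
[[280.08653774 256.61080009]
 [280.23989678 228.38953408]]
[[665.4  23.7 126. ]] [[665.5  21.   86. ]]
```

View pics/c22.png

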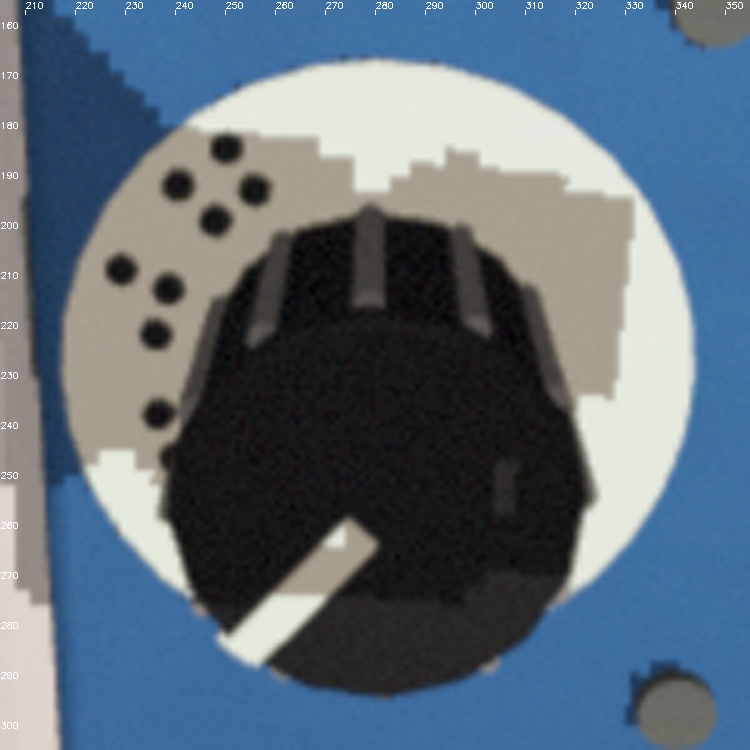

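Emit:
carry_out:
  targets: [0,0,-0.4,0,0,0,0,0,-0.4,0,0,0,0,0,-0.2,0,0,0,0,0,-0.115,0,0,0,0,0,0,0,0,0]

```text
clock: 27.25
eef_pos: [0.6661, 0.0199, 0.0957]
ee_rot: [-0.707, -0.028, 0.028, 0.707]
wrist_force: [-0.1, -0.6, 0.4]
opening: 0.0683
```

Emit:
carry_out:
  targets: [0,0,0,0,0,0,0,0,0,0,0,0,0,0,0,0,0,0,0,0,0,0,0,0]
  gripper: 0
  grip_force: 40

```text
clock: 27.58
eef_pos: [0.6653, 0.02, 0.097]
ee_rot: [0.707, 0.027, -0.028, -0.706]
wrist_force: [-7.9, -0.4, 6.8]
opening: 0.0407
```

Emit:
carry_out:
  targets: [0,0,0,0,0,-0.6,0,0,0,0,0,-0.8,0,0,0,0,0,-0.85,0,0,0,0,0,-0.85,0,0,0,0,0,-0.85,0,0,0,0,0,-0.85,0,0,0,0,0,-0.85,0,0,0,0,0,-0.85,0,0,0,0,0,-0.85,0,0,0,0,0,-0.85,0,0,0,0,0,-0.85,0,0,0,0,0,-0.85,0,0,0,0,0,-0.85,0,0,0,0,0,-0.85,0,0,0,0,0,0,0,0,0,0,0,0]

```text
clock: 28.92
eef_pos: [0.6653, 0.0198, 0.097]
ee_rot: [0.596, -0.381, 0.38, -0.595]
wrist_force: [-7.2, -1.2, 7.1]
opening: 0.0409
```

```bash
python3 -c "
from h import *
stt(); im=snap('wrist','pics/w14.png')"
```

```text
t 28.92 pos [665.3  19.8  97. ] yaw(toolz) 24.88 appr [-0.001 -0.001 -1.   ] F [-7.2 -1.2  7.1] M [-0.47  1.42  0.02] op 40.9 q7 [ 0.17  0.67 -0.45  1.58  0.34  0.97 -1.52]
```

View pics/w14.png

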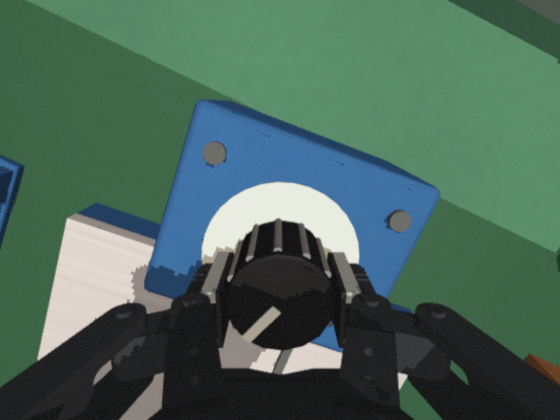

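Emit:
carry_out:
  targets: [0,0,0,0,0,0,0,0,0,0,0,0,0,0,0,0,0,0,0,0,0.3,0,0,0,0,0,0.6,0,0,0,0,0,0.6,0,0,0,0,0,0.6,0,0,0,0,0,0.4,0,0,0,0,0,0,0,0,0]
  gripper: 0.8

```text
clock: 29.72
eef_pos: [0.6685, 0.0206, 0.2011]
ee_rot: [-0.594, 0.379, -0.382, 0.598]
wrist_force: [0.1, 0.7, 1.4]
opening: 0.0682
```

```bash
python3 -c "
from h import *
stt(); im=snap('wrist','pics/w15.png');crop(im,205,155,355,305,5,'pics/c23.png')
print(plane(cam('scene'),[(445,309.5),(473.5,315.5),(473.5,329),(445.,323.5)],.008)*1000)"
```

```text
t 29.72 pos [668.5  20.6 201.1] yaw(toolz) 24.89 appr [ 0.007  0.001 -1.   ] F [0.1 0.7 1.4] M [ 0.04 -0.08  0.  ] op 68.2 q7 [ 0.19  0.58 -0.48  1.47  0.28  1.16 -1.47]
[[418.49793182 367.75925515   8.        ]
 [385.84023299 418.41469626   8.        ]
 [413.89671366 435.57080675   8.        ]
 [447.12045402 386.83930399   8.        ]]
```

View pics/c23.png

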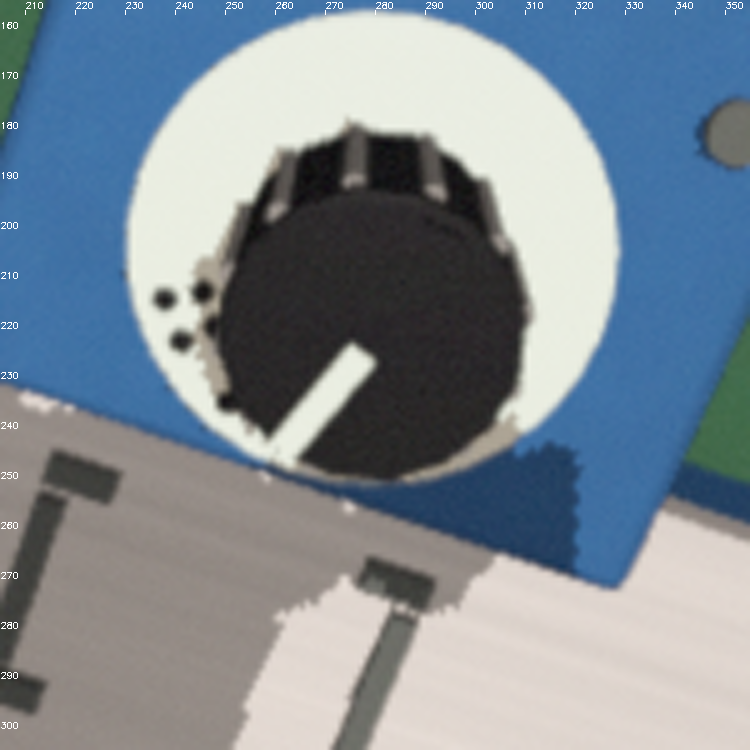

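Emit:
carry_out:
  targets: [-0.31,0.47,0,0,0,0.82,-0.31,0.48,0,0,0,0.82,-0.31,0.48,0,0,0,0.82,-0.31,0.48,0,0,0,0.82,-0.31,0.48,0,0,0,0.82,-0.32,0.48,0,0,0,0.82,-0.32,0.48,0,0,0,0.82,-0.32,0.48,0,0,0,0.82,-0.32,0.48,0,0,0,0.82,-0.32,0.48,-0.2,0,0,0.82,-0.32,0.48,-0.2,0,0,0.82,-0.32,0.48,-0.2,0,0,0.82,-0.32,0.48,-0.2,0,0,0.82,-0.32,0.48,-0.2,0,0,0.82,-0.32,0.48,-0.2,0,0,0.82,-0.32,0.48,-0.2,0,0,0.82,-0.32,0.48,-0.2,0,0,0.82,-0.32,0.48,-0.2,0,0,0.82,-0.32,0.45,-0.2,0,0,0.82,-0.32,0.4,0,0,0,0.8]
  gripper: 0.65

```text
clock: 31.43
eef_pos: [0.4108, 0.3991, 0.1139]
ee_rot: [0.678, 0.203, -0.204, -0.677]
wrist_force: [0.1, 0.1, 0.9]
opening: 0.0553
```

Emit:
carry_out:
  targets: [0,0,0,0,0,0,0,0,0,0,0,0]

```text
clock: 31.6
eef_pos: [0.411, 0.3997, 0.1153]
ee_rot: [-0.677, -0.202, 0.203, 0.678]
wrist_force: [-0.2, -0.2, 0.1]
opening: 0.0554
```

```bash
python3 -c "
from h import *
stt(); im=snap('wrist','pics/w16.png')"
```

```text
t 31.6 pos [411.  399.7 115.3] yaw(toolz) 123.29 appr [-0.001 -0.    -1.   ] F [-0.2 -0.2  0.1] M [-0.04  0.03  0.01] op 55.4 q7 [-0.26  0.65 -0.91  1.78  0.6   1.01 -0.81]
```

View pics/w16.png

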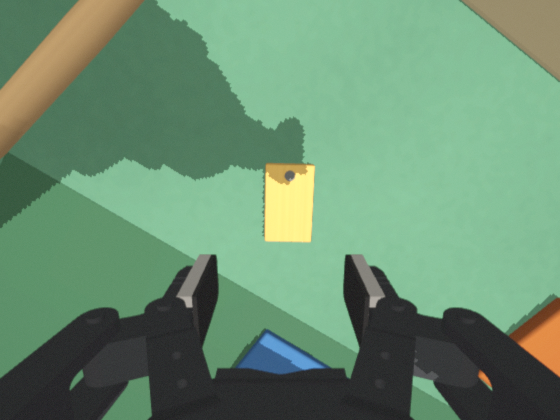

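```bash
python3 -c "
from h import *
im=cv2.imread('pics/w16.png');crop(im,240,150,340,260,6,'pics/c24.png')"
```

```text
(no output)
```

View pics/c24.png

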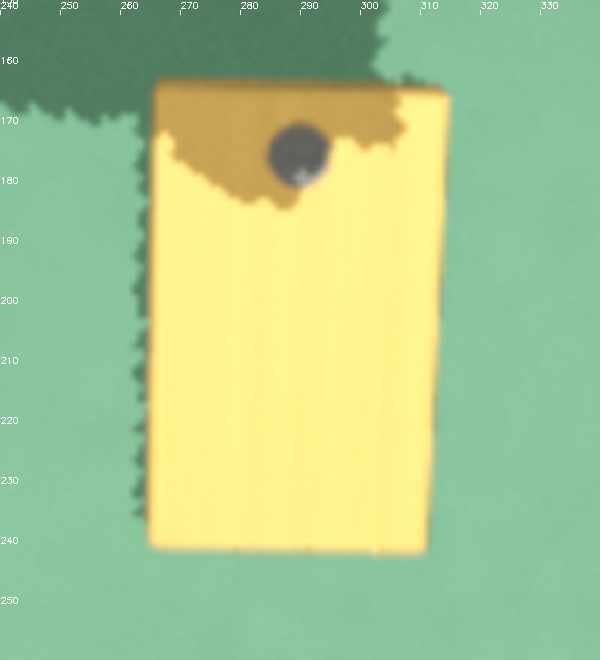

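```bash
python3 -c "
from h import *
rect('pics/w16.png',[(265.8,164.5),(314,165.5),(310.6,241.5),(264.8,241)],.008)"
```

```text
ctr [416.6 402.7   8. ] minus tcp [   5.6    3.  -107.3] len 59.3 wid 35.1 ang 122.1
```

```bash
python3 - <<'E'
from h import *
c=vision.get_calibration('wrist');f=K(c);T=c['T_tool_cam']
for n,row in (('11mm',249),('34mm',251),('55',255),('68',258),('85 w0',264)):
    d=T[:3,:3]@[0,(row-c['cy'])/f,1];o=T[:3,3]; k=(0.011-o[2])/d[2]; print(n,((o+k*d)*1000).round(1))
im=cv2.imread('pics/w16.png');crop(im,160,240,400,320,3,'pics/c25.png')
E
```

```text
11mm [ 0.1 -2.7 11. ]
34mm [ 0.1 -4.8 11. ]
55 [ 0.1 -8.9 11. ]
68 [  0.1 -11.8  11. ]
85 w0 [  0.1 -17.4  11. ]
```

View pics/c25.png

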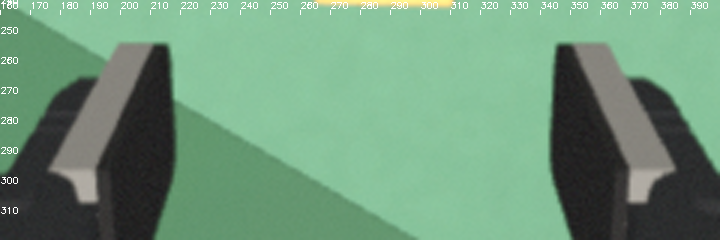

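Emit:
carry_out:
  targets: [0.07,0.04,-0.3,0,0,-0.1,0.07,0.035,-0.5,0,0,-0.1,0,0,-0.5,0,0,0,0,0,-0.5,0,0,0,0,0,-0.5,0,0,0,0,0,-0.3,0,0,0,0,0,-0.15,0,0,0,0,0,0,0,0,0,0,0,0,0,0,0]

```text
clock: 32.4
eef_pos: [0.4182, 0.402, 0.006]
ee_rot: [-0.68, -0.195, 0.194, 0.68]
wrist_force: [-0.1, -0.0, -0.2]
opening: 0.0557
```

```bash
python3 -c "
from h import *
stt(); im=snap('wrist','pics/w17.png');crop(im,180,200,380,350,4,'pics/c26.png')"
```

```text
t 32.4 pos [418.2 402.    6. ] yaw(toolz) 121.94 appr [ 0.  0. -1.] F [-0.1 -0.  -0.2] M [ 0.03 -0.02  0.04] op 55.7 q7 [-0.33  0.78 -0.79  1.84  0.74  0.83 -0.94]
```

View pics/c26.png

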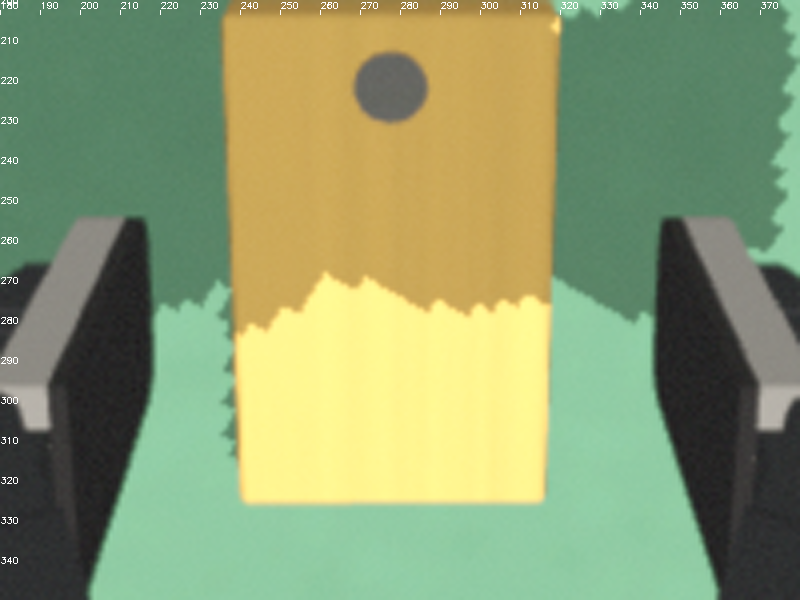

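```bash
python3 -c "
from h import *
rect('pics/w17.png',[(234.5,204),(317.5,204),(314.5,325.5),(240.5,325.5)],.008)"
```

```text
ctr [416.1 402.6   8. ] minus tcp [-2.1  0.6  2. ] len 59.2 wid 34.7 ang 122.4
```

Emit:
carry_out:
  targets: [-0.05,0.015,0,0,0,0.06,0,0,-0.1,0,0,0,0,0,-0.05,0,0,0,0,0,0,0,0,0]

```text
clock: 32.78
eef_pos: [0.4158, 0.4024, -0.0005]
ee_rot: [0.679, 0.197, -0.197, -0.679]
wrist_force: [-0.5, -0.2, -0.1]
opening: 0.0552
```

Emit:
carry_out:
  targets: [0,0,0,0,0,0,0,0,0,0,0,0,0,0,0,0,0,0,0,0,0,0,0,0,0,0,0,0,0,0]
  gripper: 0
  grip_force: 50

```text
clock: 33.2
eef_pos: [0.4159, 0.4027, 0.0001]
ee_rot: [-0.679, -0.197, 0.197, 0.679]
wrist_force: [0.1, -1.5, 5.8]
opening: 0.0342
```

```bash
python3 -c "
from h import *
stt(); im=snap('wrist','pics/w18.png');crop(im,180,180,380,350,4,'pics/c27.png')"
```

```text
t 33.2 pos [4.159e+02 4.027e+02 1.000e-01] yaw(toolz) 122.33 appr [ 0.  0. -1.] F [ 0.1 -1.5  5.8] M [-0.35  0.19  0.  ] op 34.2 q7 [-0.34  0.79 -0.78  1.85  0.75  0.82 -0.95]
```

View pics/c27.png

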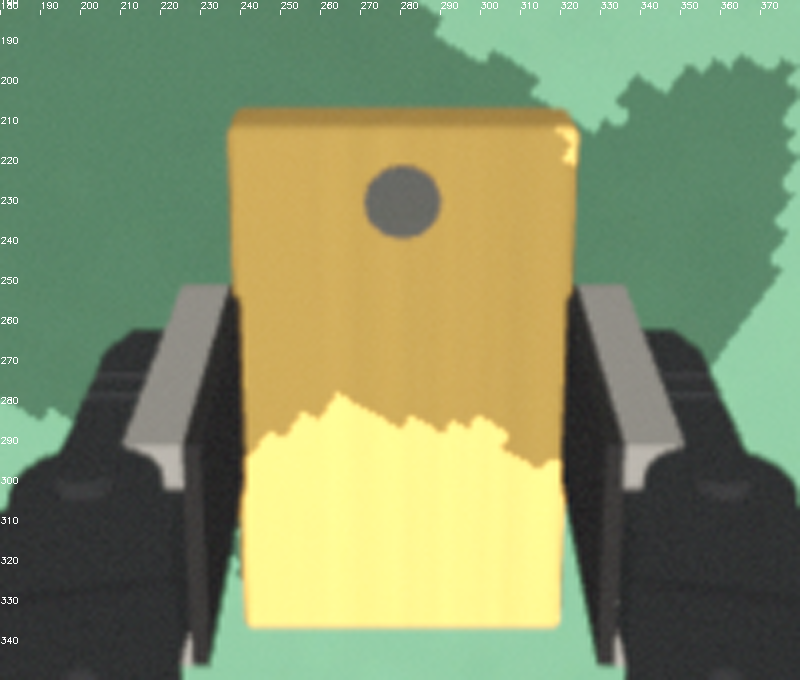

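Emit:
carry_out:
  targets: [0,0,0.2,0,0,0,0,0,0.5,0,0,0,0,0,0.8,0,0,0,0.1,-0.3,0.8,0,0,-0.2,0.24,-0.6,0.5,0,0,-0.3,0.24,-0.65,0.2,0,0,-0.3,0.25,-0.65,0,0,0,-0.3,0.25,-0.65,0,0,0,-0.3,0.25,-0.65,0,0,0,-0.3,0.25,-0.65,0,0,0,-0.3,0.25,-0.65,0,0,0,-0.3,0.25,-0.65,0,0,0,-0.3,0.25,-0.65,0,0,0,-0.3,0.25,-0.65,0,0,0,-0.3,0.25,-0.65,0,0,0,-0.3,0.25,-0.65,0,0,0,-0.3,0.25,-0.65,0,0,0,-0.3,0.25,-0.65,0,0,0,-0.3,0.25,-0.4,0,0,0,-0.25,0.02,0,0,0,0,0]

```text
clock: 34.92
eef_pos: [0.5716, 0.0076, 0.1195]
ee_rot: [0.707, 0.025, -0.024, -0.706]
wrist_force: [0.3, -0.2, -1.2]
opening: 0.0343
```

Emit:
carry_out:
  targets: [0,0,0,0,0,0,0,0,0,0,0,0]

```text
clock: 35.08
eef_pos: [0.5696, 0.014, 0.1199]
ee_rot: [-0.706, -0.028, 0.028, 0.707]
wrist_force: [0.1, 0.1, -1.3]
opening: 0.0341
```

```bash
python3 -c "
from h import *
stt(); im=snap('wrist','pics/w19.png')"
```

```text
t 35.08 pos [569.6  14.  119.9] yaw(toolz) 94.52 appr [-0.     0.001 -1.   ] F [ 0.1  0.1 -1.3] M [0.05 0.03 0.03] op 34.1 q7 [ 0.43  0.6  -0.8   1.79  0.51  0.97 -0.5 ]
```

View pics/w19.png

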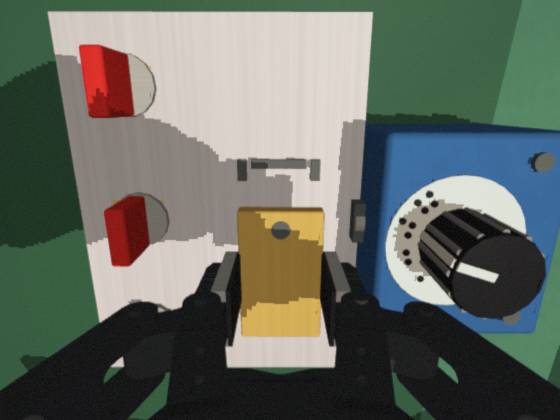

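```bash
python3 -c "
from h import *
im=cv2.imread('pics/w19.png');crop(im,220,150,340,345,3,'pics/c28.png');crop(im,225,150,335,215,7,'pics/c29.png')"
```

```text
(no output)
```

View pics/c29.png

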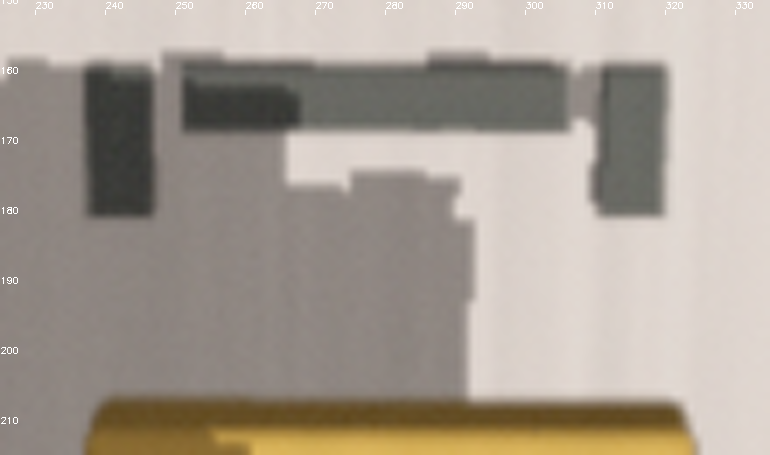

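View pics/c28.png

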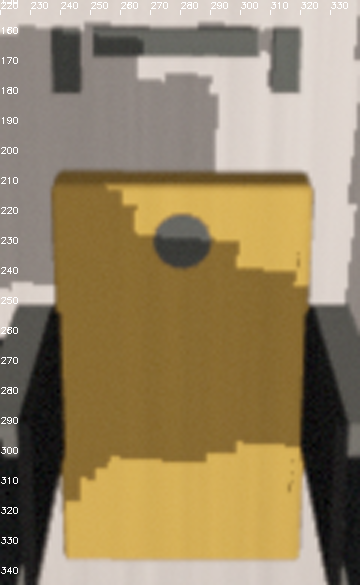

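```bash
python3 - <<'E'
from h import *
fn='pics/w19.png';C=wcam(fn);p=np.load(fn[:-4]+'.npy')[:3]*1000
a=np.radians(94.4);R=np.array([[np.cos(a),np.sin(a)],[np.sin(a),-np.cos(a)]]) # along toolz, toolx
d=R@(plane(C,(278.2,168.5),.040)*1000-p)[0][:2]; print('nest rel (z,x):',d-[33,0])
Q=plane(C,[(238,211.5),(323.5,211.5),(319.5,336),(241.5,336)],(p[2]+8)/1e3)*1000-p
print('tag rel',R@Q.mean(0)[:2]); rect(fn,[(238,211.5),(323.5,211.5),(319.5,336),(241.5,336)],(p[2]+8)/1e3)
m=(R@(plane(C,(278.2,168.5),.040)*1000-p)[0][:2]-[33,0])-R@Q.mean(0)[:2]; print('move world',R.T@m)
# edges slots: posts spacing
print(R@(plane(C,[(237,175),(319.5,175)],.04)*1000-p)[0][:2],R@(plane(C,[(319.5,175)],.04)*1000-p)[0][:2])
E
```

```text
nest rel (z,x): [-1.45995244 -1.26365   ]
tag rel [0.30503348 0.29033493]
ctr [569.8  14.4 127.9] minus tcp [0.3 0.3 8. ] len 58.9 wid 34.9 ang 94.5
move world [-1.41399694 -1.87900428]
[ 27.21086547 -28.01433934] [27.34080311 25.56093814]
```

Emit:
carry_out:
  targets: [-0.025,-0.04,-0.3,0,0,0,0,0,-0.5,0,0,0,0,0,-0.5,0,0,0,0,0,-0.3,0,0,0,0,0,-0.1,0,0,0,0,0,0,0,0,0,0,0,0,0,0,0]

```text
clock: 35.72
eef_pos: [0.569, 0.0116, 0.052]
ee_rot: [-0.706, -0.028, 0.028, 0.707]
wrist_force: [0.5, 0.1, -0.7]
opening: 0.0344
```

```bash
python3 -c "
from h import *
stt(); im=snap('wrist','pics/w20.png');crop(im,200,180,360,350,4,'pics/c30.png')"
```

```text
t 35.72 pos [569.   11.6  52. ] yaw(toolz) 94.48 appr [ 0.  0. -1.] F [ 0.5  0.1 -0.7] M [ 0.03  0.02 -0.03] op 34.4 q7 [ 0.39  0.68 -0.74  1.85  0.59  0.85 -0.57]
```

View pics/c30.png

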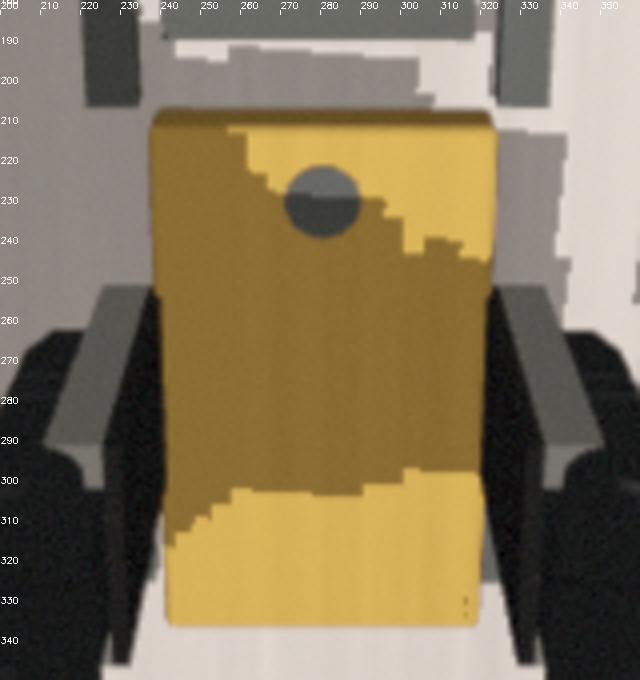

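```bash
python3 - <<'E'
from h import *
fn='pics/w20.png';C=wcam(fn);p=np.load(fn[:-4]+'.npy')[:3]*1000
a=np.radians(94.4);R=np.array([[np.cos(a),np.sin(a)],[np.sin(a),-np.cos(a)]])
n=R@(plane(C,(278.8,189.7),.040)*1000-p)[0][:2]-[33,0]
Q=plane(C,[(238,211.5),(323.5,211.5),(319.5,336),(241.5,336)],(p[2]+8)/1e3)*1000-p
t=R@Q.mean(0)[:2]; print(n,t,'world',R.T@(n-t))
E
```

```text
[ 0.95753509 -0.57996353] [0.30699355 0.28824682] world [-0.91556043  0.58201598]
```

Emit:
carry_out:
  targets: [-0.02,0.015,-0.1,0,0,0,0,0,-0.1,0,0,0,0,0,-0.1,0,0,0,0,0,-0.07,0,0,0,0,0,0,0,0,0]

```text
clock: 36.18
eef_pos: [0.5678, 0.0114, 0.0363]
ee_rot: [0.707, 0.027, -0.028, -0.707]
wrist_force: [-0.2, -0.1, -2.0]
opening: 0.0344
```

```bash
python3 -c "
from h import *
stt()"
```

```text
t 36.18 pos [567.8  11.4  36.3] yaw(toolz) 94.43 appr [-0.001 -0.    -1.   ] F [-0.2 -0.1 -2. ] M [-0.01  0.01  0.03] op 34.4 q7 [ 0.38  0.69 -0.72  1.86  0.61  0.82 -0.58]
```

Emit:
carry_out:
  targets: [0,0,-0.02,0,0,0,0,0,0,0,0,0]

```text
clock: 36.35
eef_pos: [0.568, 0.0116, 0.0362]
ee_rot: [0.707, 0.027, -0.027, -0.707]
wrist_force: [0.4, -0.1, -0.9]
opening: 0.0343
```

Emit:
carry_out:
  targets: [0,0,0,0,0,0,0,0,0,0,0,0,0,0,0,0,0,0,0,0,0,0,0,0,0,0,0.3,0,0,0,0,0,0.6,0,0,0,0,0,0.8,0,0,0,0,-0.2,0.8,0,0,0,0,-0.2,0.6,0,0,0,0,0,0,0,0,0,0,0,0,0,0,0]
  gripper: 0.55

```text
clock: 37.27
eef_pos: [0.569, -0.0048, 0.1623]
ee_rot: [0.707, 0.028, -0.026, -0.706]
wrist_force: [0.3, -0.3, -0.5]
opening: 0.0471
```

```bash
python3 -c "
from h import *
stt(); im=snap('wrist','pics/w21.png')"
```

```text
t 37.27 pos [569.   -4.8 162.3] yaw(toolz) 94.36 appr [ 0.003 -0.    -1.   ] F [ 0.3 -0.3 -0.5] M [ 0.05 -0.   -0.01] op 47.1 q7 [ 0.49  0.55 -0.83  1.75  0.46  1.04 -0.43]
```

View pics/w21.png

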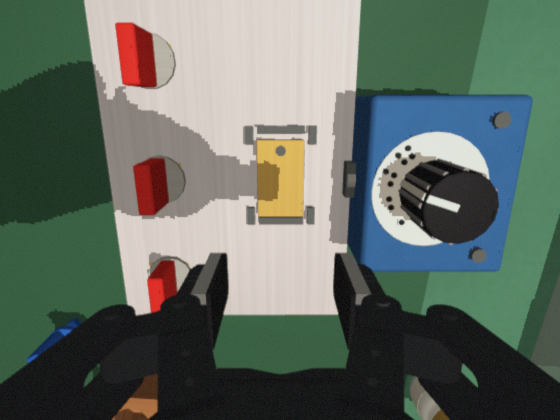

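```bash
python3 -c "
from h import *
im=cv2.imread('pics/w21.png');crop(im,235,115,330,230,5,'pics/c31.png');crop(im,110,10,200,320,2,'pics/c33.png')
im=snap('top','pics/t21.png');crop(im,165,165,235,265,6,'pics/c32.png')"
```

```text
(no output)
```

View pics/c31.png

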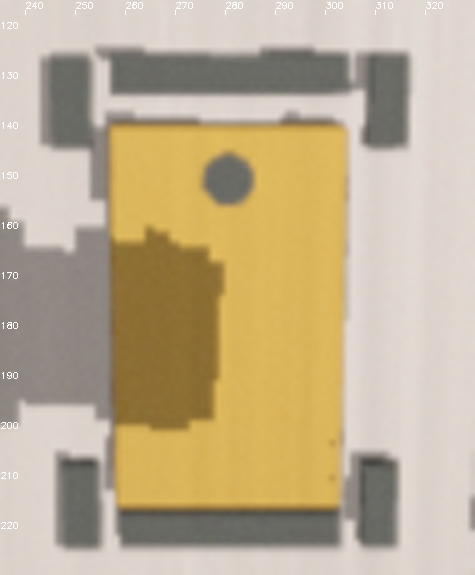

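View pics/c32.png

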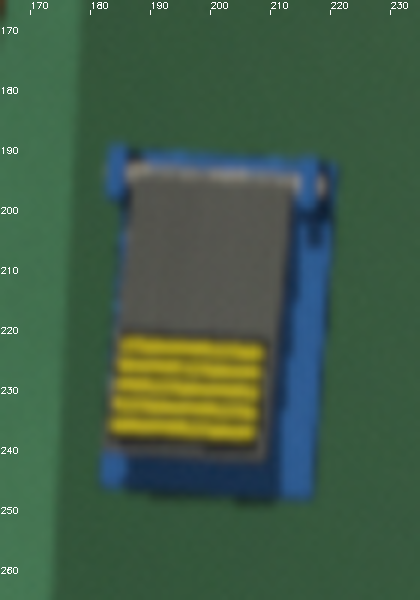

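View pics/c33.png

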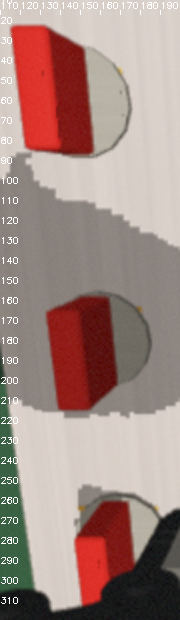

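```bash
python3 - <<'E'
from h import *
fn='pics/w21.png';C=wcam(fn);p=np.load(fn[:-4]+'.npy')[:3]*1000
a=np.radians(94.4);R=np.array([[np.cos(a),np.sin(a)],[np.sin(a),-np.cos(a)]])
g=lambda px,z:(R@(plane(C,px,z)*1000)[0][:2]).round(1)
for n,px,z in (('far rail inner',(278,133.5),.04),('far rail outer top?',(278,125.5),.04),('near rail outer',(278,224),.04),('tag far',(280,140),.044),('tag near',(280,216.7),.044),('tag L',(257,178),.044),('tag R',(302.8,178),.044),('postL out near',(247,215),.04),('postR',(313,215),.04),('postL f',(243,135),.04),('postR f',(316,135),.04)): print(n,g(px,z))
T=cam('top');S=cam('scene'); print(plane(T,[(185,221),(209,222),(183,238.5),(207.5,239)],.061)*1000)
E
```

```text
far rail inner [  1.7 565.8]
far rail outer top? [  7.6 565.9]
near rail outer [-69.9 565.7]
tag far [ -2.7 567.3]
tag near [-62.4 567.3]
tag L [-31.3 549.7]
tag R [-31.4 584.7]
postL out near [-62.3 540.9]
postR [-62.4 593.7]
postL f [  0.6 539.6]
postR f [  0.6 594.3]
[[527.69585037 276.81895112  61.        ]
 [526.78967632 212.17892077  61.        ]
 [480.59676673 279.88971383  61.        ]
 [481.08929313 214.21147443  61.        ]]
```

Emit:
carry_out:
  targets: [-0.07,0.3,0,0,0,0,-0.15,0.6,0,0,0,0,-0.17,0.68,0,0,0,0,-0.17,0.68,0,0,0,0,-0.17,0.68,0,0,0,0,-0.17,0.68,0,0,0,0,-0.17,0.68,0,0,0,0,-0.17,0.68,0,0,0,0,-0.17,0.68,0,0,0,0,-0.12,0.4,-0.3,0,0,0,-0.07,0.26,-0.6,0,0,0,0,0,-0.6,0,0,0,0,0,-0.5,0,0,0,0,0,0,0,0,0,0,0,0,0,0,0]
  gripper: 0

```text
clock: 38.62
eef_pos: [0.5022, 0.2489, 0.079]
ee_rot: [0.707, 0.027, -0.029, -0.706]
wrist_force: [0.2, -0.8, -0.6]
opening: 0.0003
```

```bash
python3 -c "
from h import *
stt(); im=snap('wrist','pics/w22.png');im=snap('scene','pics/s22.png');crop(im,220,180,400,340,4,'pics/c34.png')"
```

```text
t 38.62 pos [502.2 248.9  79. ] yaw(toolz) 94.53 appr [-0.003 -0.001 -1.   ] F [ 0.2 -0.8 -0.6] M [-0.05  0.02  0.03] op 0.3 q7 [-0.02  0.64 -0.77  1.85  0.56  0.89 -0.98]
```

View pics/w22.png

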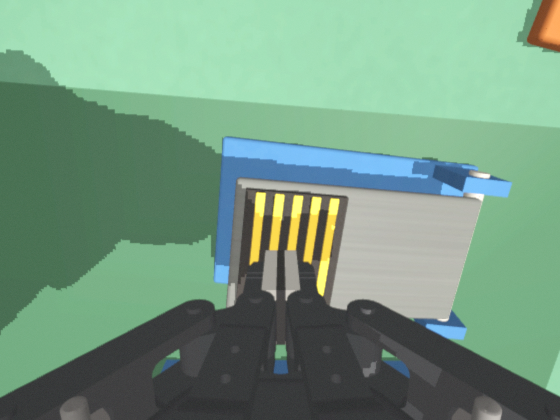

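View pics/c34.png

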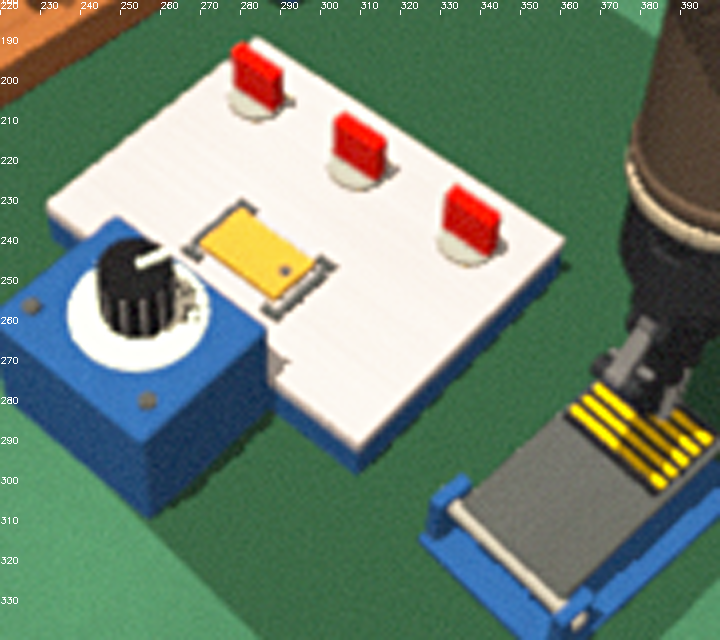

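```bash
python3 -c "
from h import *
C=wcam('pics/w22.png');P=plane(C,[(248,188),(347,197)],.061)*1000;print(P,P.mean(0))"
```

```text
[[484.42989292 280.85337054  61.        ]
 [531.70385756 280.23235768  61.        ]] [508.06687524 280.54286411  61.        ]
```

Emit:
carry_out:
  targets: [0.12,-0.03,-0.2,0,0,0,0,0,-0.2,0,0,0,0,0,-0.2,0,0,0,0,0,-0.2,0,0,0,0,0,-0.1,0,0,0,0,0,-0.1,0,0,0,0,0,0,0,0,0]

```text
clock: 39.3
eef_pos: [0.5078, 0.2472, 0.0393]
ee_rot: [0.707, 0.027, -0.028, -0.706]
wrist_force: [-4.3, -1.2, 9.3]
opening: 0.0003
```

Emit:
carry_out:
  targets: [0,0,-0.05,0,0,0,0,0,-0.03,0,0,0,0,0,0,0,0,0]

```text
clock: 39.55
eef_pos: [0.5078, 0.2472, 0.037]
ee_rot: [0.707, 0.027, -0.028, -0.706]
wrist_force: [-5.2, -2.1, 11.9]
opening: 0.0
```

Emit:
carry_out:
  targets: [0,0,-0.03,0,0,0,0,0,0,0,0,0]

```text
clock: 39.72
eef_pos: [0.508, 0.2473, 0.0365]
ee_rot: [0.707, 0.027, -0.028, -0.706]
wrist_force: [-8.4, -3.7, 20.8]
opening: -0.0001
```

Emit:
carry_out:
  targets: [0,0,-0.025,0,0,0,0,0,0,0,0,0,0,0,0,0,0,0]

```text
clock: 39.97
eef_pos: [0.508, 0.2473, 0.0363]
ee_rot: [0.707, 0.028, -0.027, -0.706]
wrist_force: [-9.0, -5.2, 29.0]
opening: -0.0001
```

```bash
python3 -c "
from h import *
stt(); im=snap('scene','pics/s23.png');crop(im,220,180,400,340,4,'pics/c35.png')"
```

```text
t 39.97 pos [508.  247.3  36.3] yaw(toolz) 94.46 appr [ 0.    -0.001 -1.   ] F [-9.  -5.2 29. ] M [-1.34  1.99 -0.04] op -0.1 q7 [-0.05  0.69 -0.73  1.87  0.62  0.82 -1.03]
```

View pics/c35.png

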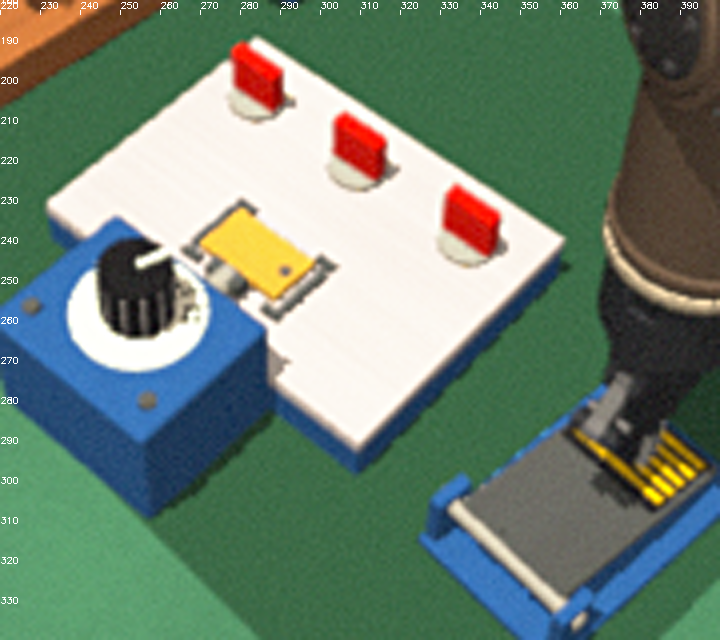

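Emit:
carry_out:
  targets: [0,0,0.1,0,0,0,0,0,0.15,0,0,0,0,0,0.2,0,0,0,0,0,0.3,0,0,0,0,0,0.6,0,0,0,0,0,0.8,0,0,0,0,0,0.6,0,0,0,0.05,-0.3,0.35,0,0,0,0.16,-0.6,0,0,0,0,0.16,-0.68,0,0,0,0,0.16,-0.68,0,0,0,0,0.16,-0.68,0,0,0,0,0.16,-0.68,0,0,0,0,0.16,-0.68,0,0,0,0,0.16,-0.68,0,0,0,0,0.16,-0.68,0,0,0,0,0.16,-0.6,0,0,0,0,0.05,-0.1,0,0,0,0,0,0,0,0,0,0,0,0,0,0,0,0]
  gripper: 0.55

```text
clock: 41.68
eef_pos: [0.5703, -0.0068, 0.1588]
ee_rot: [-0.706, -0.027, 0.027, 0.707]
wrist_force: [-0.2, 0.2, 1.1]
opening: 0.0472
```

```bash
python3 -c "
from h import *
stt(); im=snap('wrist','pics/w24.png');crop(im,235,115,330,230,5,'pics/c36.png');im=snap('scene','pics/s24.png')"
```

```text
t 41.68 pos [570.3  -6.8 158.8] yaw(toolz) 94.41 appr [-0.     0.001 -1.   ] F [-0.2  0.2  1.1] M [ 0.02  0.05 -0.01] op 47.2 q7 [ 0.49  0.56 -0.83  1.75  0.47  1.04 -0.43]
```

View pics/w24.png

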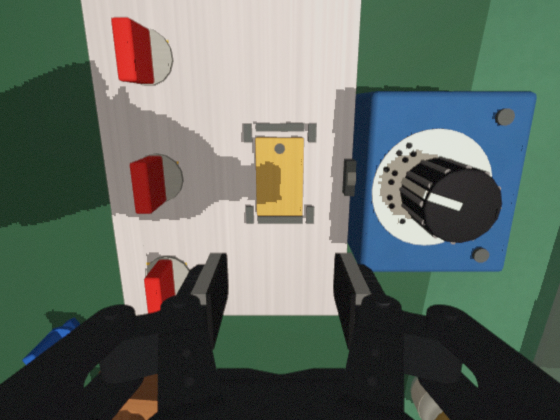

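View pics/c36.png

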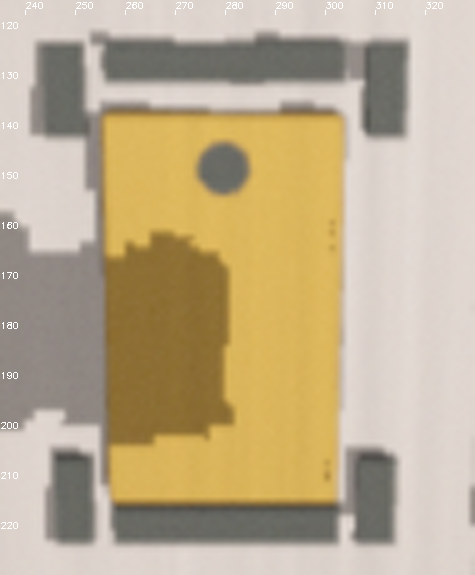

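View pics/s24.png

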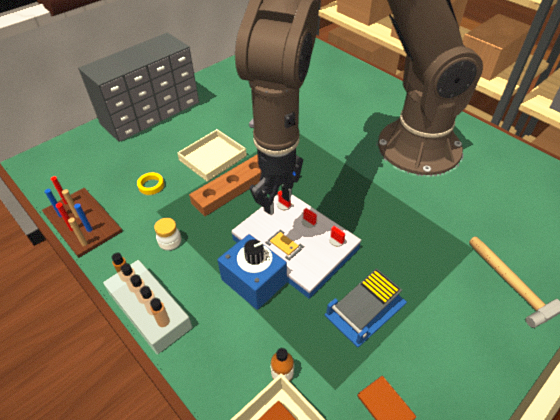

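```bash
python3 -c "
from h import *
rect('pics/w24.png',[(254.5,138),(302.5,138),(301,216),(256.5,216)],.044)"
```

```text
ctr [567.9  10.9  44. ] minus tcp [  -2.4   17.7 -114.8] len 59.8 wid 34.8 ang 94.5
```

Emit:
carry_out:
  targets: [-0.03,0.22,-0.2,0,0,0,-0.03,0.225,-0.4,0,0,0,0,0,-0.6,0,0,0,0,0,-0.6,0,0,0,0,0,-0.5,0,0,0,0,0,0,0,0,0,0,0,0,0,0,0]

```text
clock: 42.37
eef_pos: [0.567, 0.0121, 0.066]
ee_rot: [-0.706, -0.027, 0.029, 0.707]
wrist_force: [0.1, -0.7, -0.5]
opening: 0.0466
```

```bash
python3 -c "
from h import *
stt(); im=snap('wrist','pics/w25.png');crop(im,180,180,380,350,4,'pics/c37.png')"
```

```text
t 42.37 pos [567.   12.1  66. ] yaw(toolz) 94.56 appr [-0.002  0.001 -1.   ] F [ 0.1 -0.7 -0.5] M [ 0.04 -0.05 -0.  ] op 46.6 q7 [ 0.4   0.66 -0.75  1.84  0.57  0.88 -0.55]
```

View pics/c37.png

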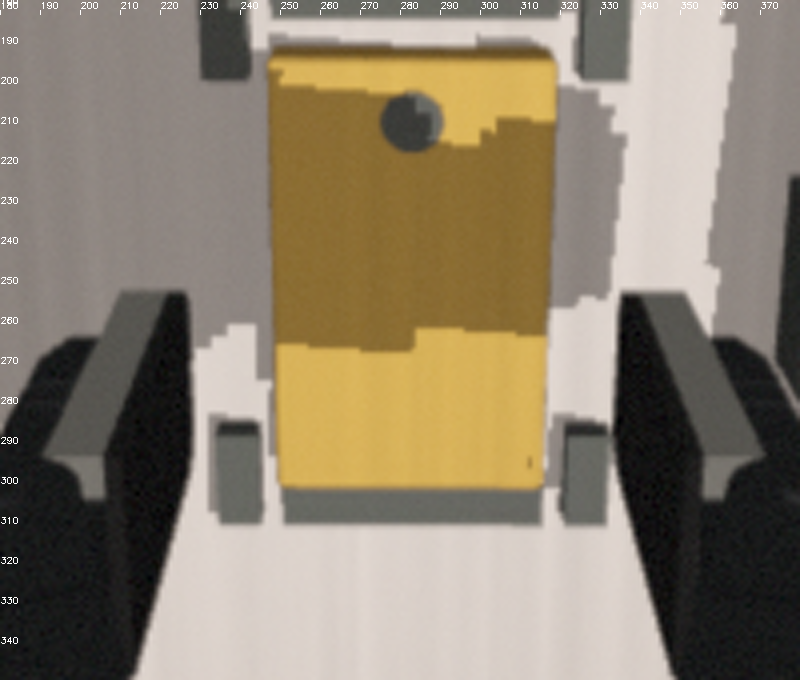

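Emit:
carry_out:
  targets: [0.02,-0.02,-0.2,0,0,0,0,0,-0.3,0,0,0,0,0,-0.15,0,0,0,0,0,-0.09,0,0,0,0,0,0,0,0,0,0,0,0,0,0,0]

```text
clock: 42.92
eef_pos: [0.5687, 0.0098, 0.037]
ee_rot: [-0.707, -0.027, 0.027, 0.707]
wrist_force: [0.3, 0.3, 0.3]
opening: 0.0473
```

Emit:
carry_out:
  targets: [0,0,0,0,0,0,0,0,0,0,0,0,0,0,0,0,0,0,0,0,0,0,0,0,0,0,0,0,0,0]
  gripper: 0

```text
clock: 43.33
eef_pos: [0.5692, 0.0099, 0.0377]
ee_rot: [-0.707, -0.028, 0.027, 0.707]
wrist_force: [-1.4, 0.6, 6.1]
opening: 0.034
```

Emit:
carry_out:
  targets: [0,0,0.2,0,0,0,0,0,0.5,0,0,0,0,0,0.8,0,0,0,0,0,0.6,0,0,0,0,0,0,0,0,0]

```text
clock: 43.75
eef_pos: [0.5713, 0.0108, 0.1261]
ee_rot: [-0.706, -0.03, 0.025, 0.707]
wrist_force: [0.5, 0.8, -0.2]
opening: 0.0338
```

```bash
python3 -c "
from h import *
stt(); im=snap('wrist','pics/w26.png');crop(im,180,180,380,350,4,'pics/c38.png')
t=cv2.imread('pics/top0.png');print(plane(cam('top'),[(402,218),(447.5,217.5),(452,271.5),(402.5,273)],.028).mean(0))"
```

```text
t 43.75 pos [571.3  10.8 126.1] yaw(toolz) 94.45 appr [ 0.007  0.001 -1.   ] F [ 0.5  0.8 -0.2] M [ 0.04 -0.05 -0.03] op 33.8 q7 [ 0.44  0.59 -0.81  1.79  0.51  0.98 -0.49]
[ 0.4827354  -0.38123217  0.028     ]
```

View pics/c38.png

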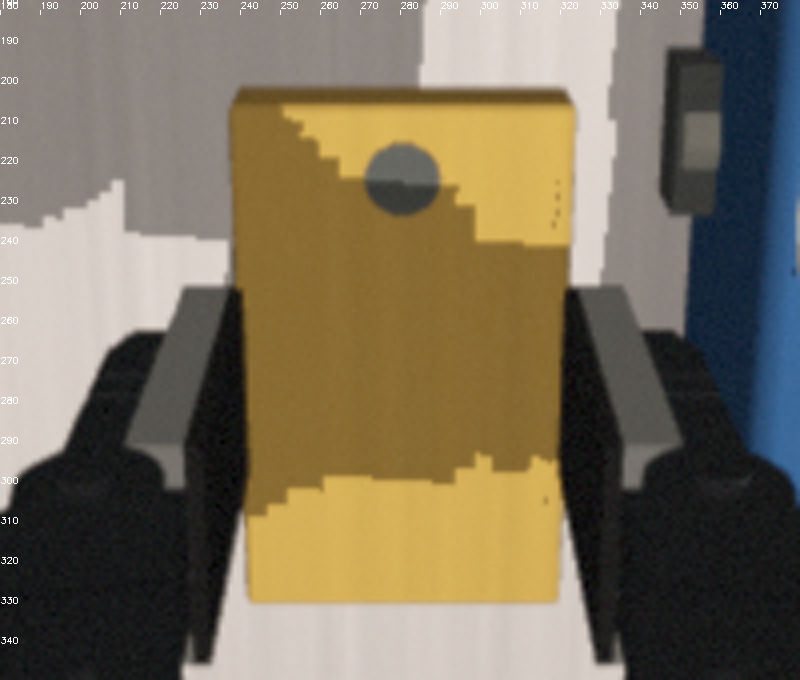

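Emit:
carry_out:
  targets: [-0.07,-0.3,0,0,0,0,-0.13,-0.6,0,0,0,0,-0.15,-0.66,0,0,0,0,-0.15,-0.66,0,0,0,0,-0.15,-0.66,0,0,0,0,-0.15,-0.66,0,0,0,0,-0.15,-0.66,0,0,0,0,-0.15,-0.66,0,0,0,0,-0.15,-0.66,0,0,0,0,-0.15,-0.66,0,0,0,0,-0.15,-0.66,0,0,0,0,-0.15,-0.66,0,0,0,0,-0.15,-0.66,0,0,0,0,-0.15,-0.66,0,0,0,0,-0.13,-0.6,0,0,0,0,-0.07,-0.4,0,0,0,0,0,0,0,0,0,0,0,0,0,0,0,0]

```text
clock: 45.3
eef_pos: [0.4785, -0.3844, 0.1193]
ee_rot: [-0.706, -0.025, 0.027, 0.707]
wrist_force: [0.4, 2.0, -1.2]
opening: 0.034
```

```bash
python3 -c "
from h import *
stt(); im=snap('wrist','pics/w27.png')"
```

```text
t 45.3 pos [ 478.5 -384.4  119.3] yaw(toolz) 94.27 appr [-0.003  0.001 -1.   ] F [ 0.4  2.  -1.2] M [ 0.07 -0.01  0.  ] op 34.0 q7 [ 1.1   0.66 -0.78  1.68  0.52  1.03  0.22]
```

View pics/w27.png

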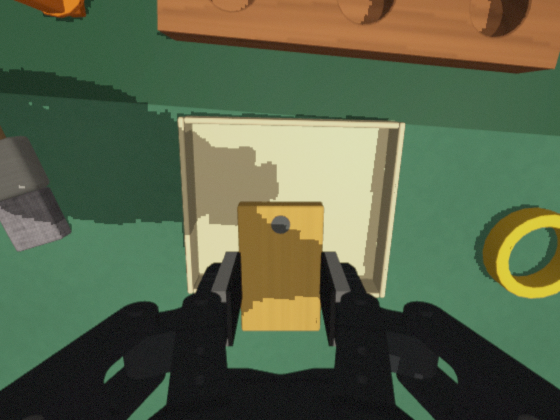

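```bash
python3 -c "
from h import *
rect('pics/w27.png',[(180,119),(403,125),(384,297),(189,292)],.028)
C=wcam('pics/w27.png');print((plane(C,[(180,119),(403,125),(384,297),(189,292)],.028)*1000).round())"
```

```text
ctr [ 484.8 -387.2   28. ] minus tcp [  6.3  -2.8 -91.3] len 127.1 wid 146.9 ang 93.1
[[ 409. -327.   28.]
 [ 554. -320.   28.]
 [ 562. -447.   28.]
 [ 415. -454.   28.]]
```

Emit:
carry_out:
  targets: [0.08,-0.03,-0.3,0,0,0,0.07,-0.02,-0.5,0,0,0,0,0,-0.6,0,0,0,0,0,-0.6,0,0,0,0,0,-0.5,0,0,0,0,0,-0.15,0,0,0,0,0,-0.1,0,0,0,0,0,0,0,0,0]

```text
clock: 46.02
eef_pos: [0.487, -0.3841, 0.0106]
ee_rot: [-0.706, -0.028, 0.028, 0.707]
wrist_force: [0.2, 1.1, -0.8]
opening: 0.0341
```

Emit:
carry_out:
  targets: [0,0,-0.04,0,0,0,0,0,0,0,0,0]

```text
clock: 46.18
eef_pos: [0.4876, -0.3852, 0.0105]
ee_rot: [0.707, 0.028, -0.027, -0.706]
wrist_force: [-0.5, -0.4, -1.1]
opening: 0.0343
```

Emit:
carry_out:
  targets: [0,0,-0.04,0,0,0,0,0,-0.03,0,0,0,0,0,0,0,0,0]

```text
clock: 46.43
eef_pos: [0.4868, -0.3852, 0.007]
ee_rot: [0.707, 0.027, -0.027, -0.706]
wrist_force: [-0.0, -0.4, -2.1]
opening: 0.0341
```

Emit:
carry_out:
  targets: [0,0,-0.03,0,0,0,0,0,0,0,0,0]

```text
clock: 46.6
eef_pos: [0.4869, -0.3852, 0.0058]
ee_rot: [0.707, 0.027, -0.027, -0.706]
wrist_force: [-1.0, -1.3, -0.2]
opening: 0.0341
```

Close to contact; release and rise.

Emit:
carry_out:
  targets: [0,0,-0.015,0,0,0,0,0,0,0,0,0]

```text
clock: 46.77
eef_pos: [0.487, -0.3853, 0.0057]
ee_rot: [0.707, 0.027, -0.027, -0.706]
wrist_force: [-1.8, 0.2, 6.7]
opening: 0.0345
```

Emit:
carry_out:
  targets: [0,0,0,0,0,0,0,0,0,0,0,0,0,0,0,0,0,0,0,0,0,0,0,0,0,0,0.3,0,0,0,0,0,0.6,0,0,0,0,0,0.8,0,0,0,0,0,0.8,0,0,0,0,0,0.8,0,0,0,-0.3,-0.3,0.8,0,0,0,-0.6,-0.6,0.3,0,0,0,-0.6,-0.6,0,0,0,0,-0.6,-0.6,0,0,0,0,-0.4,-0.4,0,0,0,0,0,0,0,0,0,0,0,0,0,0,0,0]
  gripper: 0.6

```text
clock: 48.1
eef_pos: [0.3854, -0.4862, 0.1815]
ee_rot: [0.707, 0.026, -0.026, -0.706]
wrist_force: [0.1, 0.9, 0.4]
opening: 0.0513
```

```bash
python3 -c "
from h import *
stt(); im=snap('top','pics/t28.png');crop(im,390,205,465,285,6,'pics/c39.png');im=snap('scene','pics/s28.png')"
```

```text
t 48.1 pos [ 385.4 -486.2  181.5] yaw(toolz) 94.25 appr [-0. -0. -1.] F [0.1 0.9 0.4] M [ 0.03 -0.03  0.03] op 51.3 q7 [ 1.34  0.6  -0.81  1.6   0.47  1.14  0.49]
```

View pics/t28.png

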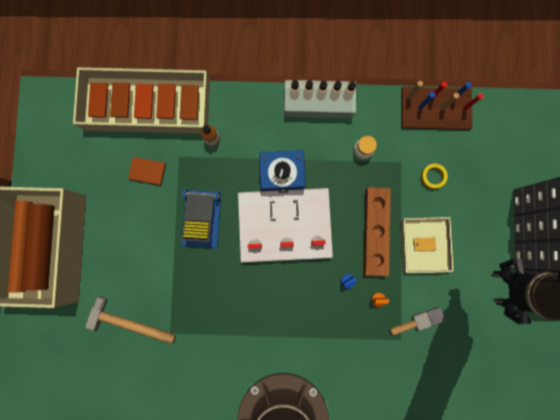

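View pics/s28.png

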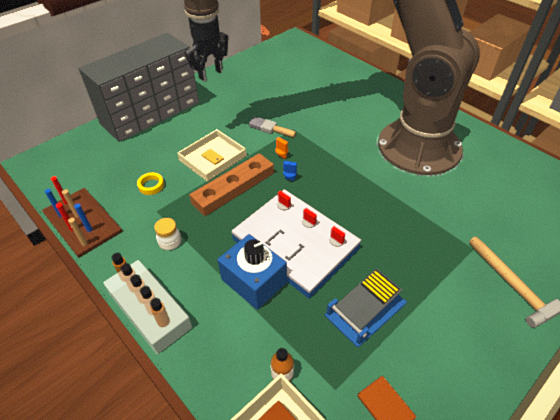

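```bash
python3 -c "
from h import *
im=cv2.imread('pics/s28.png');crop(im,220,180,370,300,5,'pics/c40.png')"
```

```text
(no output)
```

View pics/c40.png

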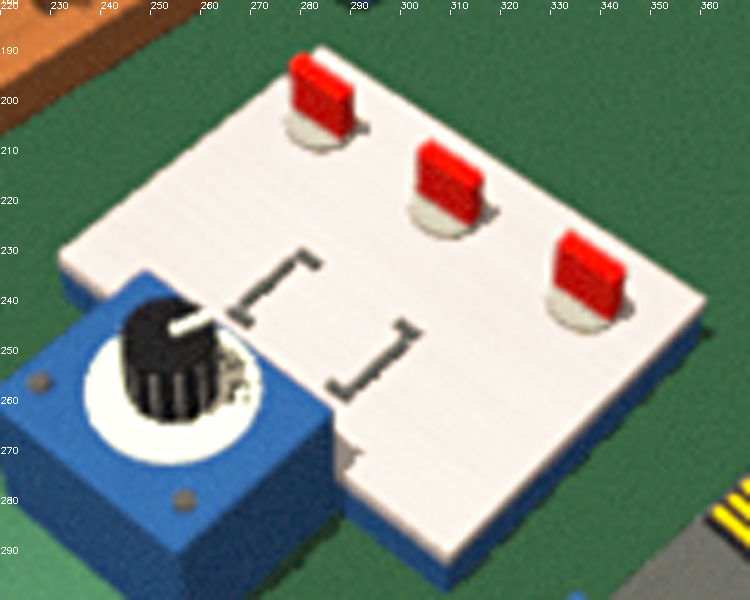

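View pics/c39.png

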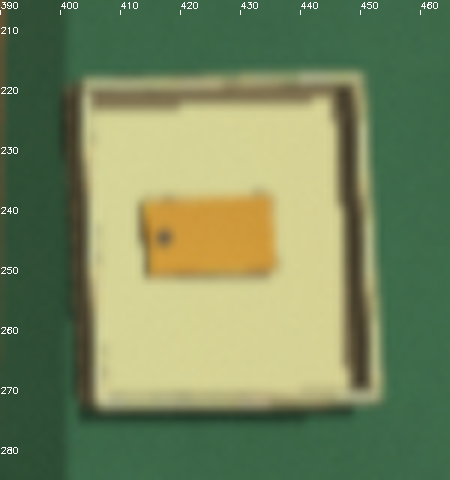

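The last pictures show the three keys locked across their slots, the sleeve at 3, and the tag flat in the tray.

```bash
python3 -c "
from rig import ctrl
print(ctrl.close_job(), ctrl.state()['clock'])"
```

```text
the job is handed in; nothing more can be done
the job is handed in; nothing more can be done
```

The job is done and handed in, at about 48 s of the 208 s allowed.

- **Keys:** all three red keys stand in the three slots with their discs on the bed. Each was given a quarter turn, and the last pictures show the bars square across the slots.
- **Sleeve:** it started at setting 1 and I turned it 70° clockwise. The close-up after release showed it at 3, and the later pictures look the same.
- **Tag and treadle:** the tag had been knocked aside early on, so I located it again and laid it in the nest. It measured inside the pocket before the press. At the treadle's stop the force rose to 29 N with the pad at 36 mm, and a picture showed the ram out at the tag. Afterwards the pedal came up and the ram went back.
- **Finish:** the tag lies flat in the cream tray. The bottle, jar, tape and card case look to be where they started in the top view.

One measurement disagreed: the sleeve's axis came out about 9 mm nearer the bed than the middle of the housing. I used the measured position, and the turn worked. No final check failed.

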